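# Tag out the bench dust extractor and draw its filter cassette

## Robot

A 6-joint arm with a two-finger parallel gripper is mounted at the origin on a cart in front of the work surface, level with it; the furniture and walls round the work are solid. World frame = base frame: x ahead of the robot, y to its left, z up, the work surface at z = 0. Lengths are in m, angles in rad, forces in N, time in s.
With the tool pointing down it reaches from about 0.4 to 0.825 m from the base axis. Payload 7 kg.
Tool frame: the origin (TCP) lies between the finger pads; the fingertips stand 14 mm ahead of it and the grasp point (between the pads) lies 5 mm behind it (arm.tcp_to_tips is the distance from the TCP to the fingertips, in m); x points along the fingers, z is the direction in which the jaws open and shut, and the axes are right-handed (so a half turn about x gives the same grasp; the last joint's range is limited). The gripper opens to 88 mm and grips with 3 to 60 N. Pads are 19 mm wide; open, the fingers measure 130 mm over their backs; the gripper's body (78 mm by 193 mm) begins 47 mm behind the grasp point.
Start: joints at [-0.853, 0.359, 0.012, 0, -1.224, -0.288], TCP at [0.281, -0.614, 0.241] pointing down, gripper open.
Joint ranges: [-3.07, 3.07], [-1.43, 2.12], [-1.02, 1.25], [-3.03, 1.67], [-3.05, -0], [-3.03, 3.03]. Speed limits (rad/s): [2.39, 2.39, 3.01, 3.14, 3.14, 3.14].

## Interface

Orientations are given as a rotation vector (axis times angle).
In Python, from station import observe, read_camera, camera_info, arm gives the robot as it stands.
- The arm moves only by the tool carry_out, never from a script. Its argument "targets" is text: rows parted by semicolons, each of 7 numbers parted by spaces: the shift along the tool's x, y, z in mm, then the turn, a rotation vector about the tool's x, y, z in units of 5 degrees (1.0 is 5 degrees), then the finger opening in mm, from 0 to 87.6. In form: x y z rx ry rz jaw; .... A call has exactly 5 rows; each row shifts and turns the commanded pose from where the row before left it, along the tool's axes as they then stand; what a row does not reach is not made up. A row lasts 1/12 s, in which the tool goes at most 41.7 mm and 7.16 degrees, less where a joint would pass 70% of its speed; a pose out of reach is approached as far as the arm can. A call is refused whole if a number of a shift passes 41.7 or a number of a turn 1, either way. A call with a gripper value outside its range is refused whole. The fingers move at their own pace and stop on an object; "grip_force" is the grip in N (left out, the last holds). Time passes only in rows, so rows that do not move let the fingers close, or fill a call up. It gives the time, the measured TCP pose, the force and the opening at its end, in the units of the state.
- observe(): the state, without advancing time (a new reading comes with each control period).
- read_camera(name): name is "side" or "top" or "wrist"; returns the picture (384x512x3 uint8, blue, green, red); there is no depth.
- camera_info(name): a dict with "camera_matrix" (3x3 intrinsics, pixels), "dist_coeffs" ([k1, k2, p1, p2, k3] as OpenCV has them; the pictures are not rectified), "rvec" (rotation vector, rad) and "tvec" (3), from world to camera coordinates, as OpenCV has them. Camera axes: x right, y down, z forward; pixel columns grow to the right and rows downward; lengths in m; the calibration is good to about 2 mm. A picture is of the moment at which its call begins: read the wrist's pose just before it. camera_info takes no time and is no camera call; for the wrist camera it gives the pose at the moment of the call.
- arm.hand_in(): hands the job in, once; it reports no verdict.
The state is a dict: "t": time; "joint_positions": joint angles; "joint_vel": joint speeds; "tau": joint torques, N m; "tcp_pos": TCP position; "orientation": TCP orientation; "contact_force": force on the tool from outside, world axes, zero at the start; "wrist_torque": the same for the moment, N m; "grip_width": finger opening in m.
Only numpy, scipy, OpenCV 4.12 (cv2) and the standard library are available. Lean on these libraries where they do the work, as an engineer would, in place of code of your own. Each camera call takes 0.05 s, during which the arm holds its last target.

## Task

The bench dust extractor needs a new filter. First hang the red tag by its hole on the steel peg over the extractor's switch, so that nobody starts it, and let go of it; then squeeze the two blue side catches of the filter cassette together, lift the cassette straight up until it is well clear of the machine, and finish while holding it up there, still pinched, upright and still. Leave the green tag in its block and everything else on the bench where it stands.

Things in the scene. Friction and masses are not known exactly. Their poses are not given: they have to be found in the camera images.
- extractor: Grey bench dust extractor, heavy, fixed; 120 mm high, flat top. Origin on the bench under its middle; front looks to its -x. L-shaped in plan: right part (y -110 to 0 mm, x -60 to 60) is the filter tower; left part (y 0 to 110, x -12 to 60) the motor housing, its front with the red switch set back 48 mm. A hose socket, 40 mm wide, stands 22 mm out of the left end at height 66.
- peg_root (a point): Where the steel tag peg leaves the motor housing's front, over the switch, 106 mm above the bench; axes as the extractor's. The peg is a round bar, 8 mm thick, 50 mm long, with a 12 mm ball end; it points to the extractor's -x and rises by 12 degrees.
- peg_tip (a point): Centre of the ball at the free end of the tag peg, 116 mm above the bench; axes as the extractor's.
- cassette: Filter cassette, about 0.23 kg, mid-grey frame with white pleats and two blue side catches, seated in the bay. Origin: centre of its underside. Axes as the extractor's while seated: y runs from the right catch to the left one. Flange 90 x 60 mm, its underside 55 mm above the origin; it ends 94 mm above the origin, where a 14 mm thick bar stands between the catches.
- cassette_grip (a point): Midway between the catches' grip faces, 72 mm above the cassette's origin, 17 mm above the tower's top while seated; axes as the cassette's. The catches stand on its +y and -y sides, 26 mm wide along x, ribbed faces from 5 to 34 mm above the tower's top; 61 mm over both at rest, about 42 mm when fully pinched. Pinch along y.
- catch_left (a joint): The catch on the cassette's +y side, hinged at its foot, sprung outward: 0 at rest, 0.15 rad at its stop, fully pinched in (grip face about 9.5 mm inward, taking about 8 N). Its tooth is free of the bay's edge from about 0.08 with the cassette centred in the bay, 0.13 with it pushed to that side.
- catch_right (a joint): The catch on the cassette's -y side; values as for catch_left.
- tag_block: Beech block with two slots in which the two tags stand upright, 104 mm (x) by 84 mm (y), 34 mm high; heavy, does not move. The slots run along its y, at x = -25 and +25 mm, 6.6 mm wide, their floor 12 mm above the bench. Origin: centre of its underside.
- tag_red: Red plastic plate, about 50 g, standing upright in one slot of the block: 5 mm thick (x), 64 mm wide (y), 120 mm high (z). White bar sign low on both faces. Round 32 mm hole through it along x, centre 84 mm above its lower edge; a 20 mm strip lies between hole and top edge. Origin: middle of its lower edge. Either face may look outward on the peg.
- tag_red_hole (a point): Centre of the red tag's hole; axes as the tag's.
- tag_green: Green plate with a tick sign, of the same shape, in the other slot 50 mm away; stays there.
- mixing_cup: Grey-white cup, 79 mm across, 88 mm high; bystander. Origin: centre of its underside.
- cream_wedge: Cream cast block, 66 x 130 x 45 mm; bystander. Origin: centre of its underside.
- chip_brush: Flat brush with wooden handle, 44 x 218 x 14 mm, lying; bystander. Origin: centre of its underside.
- silicone_tray: Teal mould tray, 99 x 134 x 24 mm; bystander. Origin: centre of its underside.
- marker: Black marker pen, 16 x 130 x 18 mm, lying; bystander. Origin: centre of its underside.
- bay (a point): Centre of the bay's mouth in the filter tower's top, 120 mm above the bench, 71 x 55 mm; axes as the extractor's. The seated cassette's flange lies on the top round it. The cassette's lower part (68 x 52 mm, 55 mm deep) has about 2 mm play in the bay. Each catch has a tooth that hooks 3.5 mm under the mouth's edge: the cassette cannot be pulled up until both catches are pinched in.
Not all that is in view belongs to the job. Of the things that look like the tag_red, the larger one is meant.

How it is judged:
On the way, in this order (a step that is already met when the one before it is completed fails the run):
1. the red tag hangs on the peg, let go (x of tag_red_hole in the frame of peg_root between -0.052 and 0.002 m and y of tag_red_hole in the frame of peg_root between -0.015 and 0.015 m and z of tag_red_hole in the frame of peg_root between -0.02 and 0.004 m and contact force between tag_red and extractor above 0.1 N and contact force between tag_red and the fingers below 0.05 N and linear speed of tag_red below 0.1 m/s), for 0.3 s.
2. both catches are pinched in while the cassette still sits in its bay (value of joint each of catch_left, catch_right above 0.07 rad and z of cassette in the frame of extractor below 0.075 m).
At the end, for the whole second after the job is handed in: The fingers hold the cassette by its two catches, both still pinched (over 0.06 rad), underside 150 mm or more above the bench, within 0.3 rad of upright, still and clear of the extractor; the red tag hangs by its hole on the peg, let go (z of cassette in the frame of extractor above 0.15 m and contact force between the fingers and cassette above 3 N and contact force between cassette and extractor below 0.05 N and value of joint each of catch_left, catch_right above 0.06 rad and angle between cassette's own z axis and vertical below 0.3 rad and linear speed of cassette below 0.03 m/s and x of tag_red_hole in the frame of peg_root between -0.052 and 0.002 m and y of tag_red_hole in the frame of peg_root between -0.015 and 0.015 m and z of tag_red_hole in the frame of peg_root between -0.02 and 0.004 m and contact force between tag_red and extractor above 0.1 N and contact force between tag_red and the fingers below 0.05 N); the arm keeps its last pose, push and grip.
It fails at once if the cassette is drawn before the tag is on the peg (z of cassette in the frame of extractor above 0.08 m and distance between tag_red_hole and peg_root above 0.07 m).
It fails at once if the green tag is taken out or knocked over (distance of tag_green from where it was at the start of the episode above 0.02 m).
It fails at once if a bystander is pushed about (distance of any of mixing_cup, cream_wedge, chip_brush, silicone_tray, marker from where it was at the start of the episode above 0.02 m).
It also fails if it takes over 54 s, if anything falls off the work surface, if the arm or the gripper's body presses on something with over 40 N, if the wrist force passes 120 N, or if a joint passes its speed limit or range.

## Working session

There is one attempt and no reset: what is moved stays moved. The work goes in short steps, Python scripts to look and compute and a tool call to move; the robot and the scene stay as the last step left them, time stands still between calls to the robot, and variables do not carry over. Pictures are saved under pics/ and viewed, and the job is handed in when it is done.

Besides the shell and the picture viewer there is one more tool, called after "Emit:" as name(argument=value, ...) on one line, values as JSON. carry_out: Moves the arm, as the interface text tells. Its arguments: {"type":"object","properties":{"targets":{"type":"string"},"grip_force":{"type":"number"}},"required":["targets"]}

```bash
ls; mkdir -p pics
python3 - <<'E'
from station import *
import cv2
for n in ["side","top","wrist"]:
    ci=camera_info(n); print(n,ci)
    cv2.imwrite(f"pics/{n}0.png",read_camera(n))
print(observe())
E
```

```text
pics
side {'camera_matrix': array([[387.62940743,   0.        , 256.5736955 ],
       [  0.        , 387.62940743, 195.65097877],
       [  0.        ,   0.        ,   1.        ]]), 'dist_coeffs': array([-0.0327764,  0.       ,  0.       ,  0.       ,  0.       ]), 'rvec': array([ 0.65313065, -2.42415323,  1.37974801]), 'tvec': array([0.42755878, 0.19413521, 1.01862369])}
top {'camera_matrix': array([[378.66119783,   0.        , 252.78187869],
       [  0.        , 378.66119783, 187.38815073],
       [  0.        ,   0.        ,   1.        ]]), 'dist_coeffs': array([0.00108851, 0.        , 0.        , 0.        , 0.        ]), 'rvec': array([ 2.158003  , -2.04219321,  0.22595922]), 'tvec': array([0.02129429, 0.47637798, 0.92507886])}
wrist {'camera_matrix': array([[310.4015466 ,   0.        , 259.25562726],
       [  0.        , 310.4015466 , 193.16920113],
       [  0.        ,   0.        ,   1.        ]]), 'dist_coeffs': array([-0.06240051,  0.        ,  0.        ,  0.        ,  0.        ]), 'rvec': array([-1.61389417, -2.51402397, -0.32359558]), 'tvec': array([ 0.67429049, -0.03092994,  0.38911901])}
{'t': 0.15, 'joint_positions': array([-8.52888242e-01,  3.59243921e-01,  1.12626011e-02, -2.38613668e-04,
       -1.22411747e+00, -2.88070051e-01]), 'joint_vel': array([ 0.00029189, -0.0021824 ,  0.0029829 ,  0.00272402, -0.00074164,
       -0.00025708]), 'tau': array([-5.76126458e-04, -5.83274889e+01,  2.93291241e+01,  7.00136259e+00,
        8.74939113e-03, -1.37483021e-04]), 'tcp_pos': array([ 0.28108981, -0.61329286,  0.23982392]), 'orientation': array([-1.5170896 ,  0.97368564,  1.51923321]), 'contact_force': array([-0.68330299, -0.78268185,  0.00204113]), 'wrist_torque': array([-0.01747672, -0.01573059,  0.02735108]), 'grip_width': 0.08761676829446795}
```

View pics/side0.png

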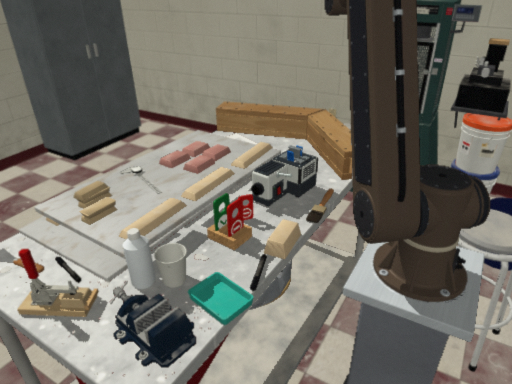

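View pics/top0.png

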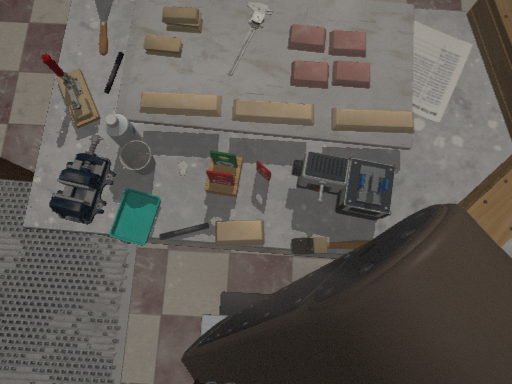

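View pics/wrist0.png

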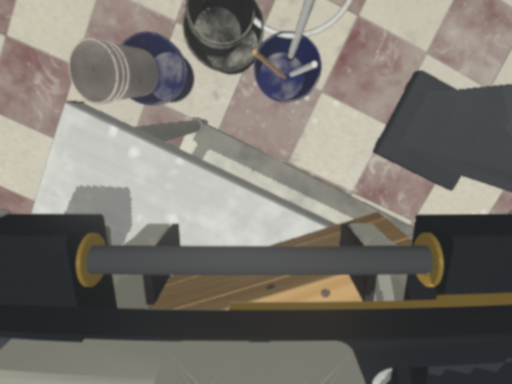

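The side view shows the block with the tags at about (232,215) and the extractor at about (285,178). In the top view the block is at (223,174), a small loose red piece at (263,171), and the extractor at (345,183) with its tower at (366,188).

```bash
cat > h.py <<'E'
import numpy as np, cv2, json
from station import *
from scipy.spatial.transform import Rotation as R
def cam(n):
    c=camera_info(n); Rm=cv2.Rodrigues(c['rvec'])[0]; return c['camera_matrix'],c['dist_coeffs'],Rm,np.array(c['tvec']).ravel()
def ray(n,uv,C=None):
    K,d,Rm,t=C or cam(n)
    p=cv2.undistortPoints(np.array([[uv]],float),K,d)[0,0]
    v=Rm.T@np.array([p[0],p[1],1]); return -Rm.T@t, v/np.linalg.norm(v)
def onz(n,uv,z,C=None):
    o,v=ray(n,uv,C); return o+v*(z-o[2])/v[2]
def tri(rays):
    A=np.zeros((3,3));b=np.zeros(3)
    for o,v in rays:
        P=np.eye(3)-np.outer(v,v);A+=P;b+=P@o
    x=np.linalg.solve(A,b); return x,[np.linalg.norm((np.eye(3)-np.outer(v,v))@(x-o)) for o,v in rays]
def proj(n,X,C=None):
    K,d,Rm,t=C or cam(n)
    return cv2.projectPoints(np.atleast_2d(np.array(X,float)),cv2.Rodrigues(Rm)[0],t,K,d)[0][:,0]
def crop(src,dst,x0,y0,x1,y1,s):
    im=cv2.imread(src)[y0:y1,x0:x1]; cv2.imwrite(dst,cv2.resize(im,None,fx=s,fy=s,interpolation=cv2.INTER_CUBIC))
E
python3 - <<'E'
from h import *
crop("pics/top0.png","pics/topc.png",195,135,295,210,8)
crop("pics/top0.png","pics/tope.png",285,140,405,225,6)
crop("pics/side0.png","pics/sidec.png",200,140,325,255,5)
E
```

```text
(no output)
```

View pics/topc.png

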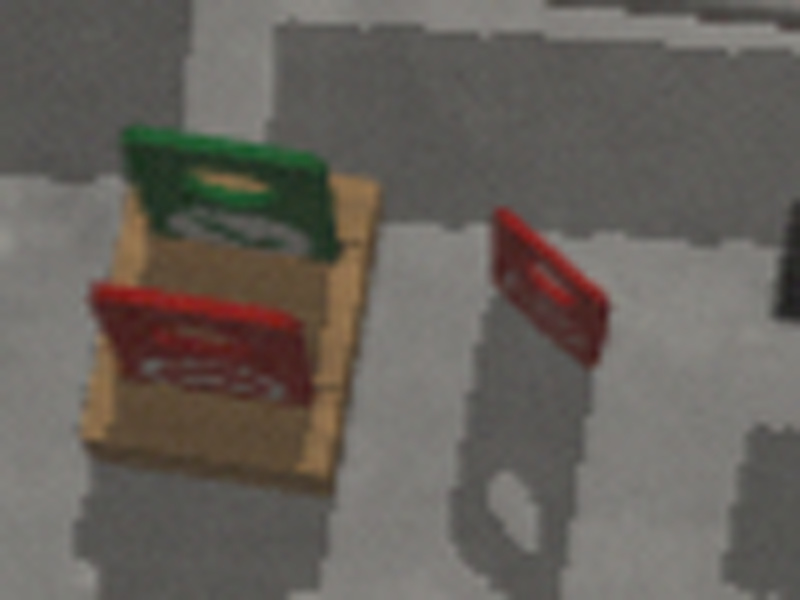

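View pics/tope.png

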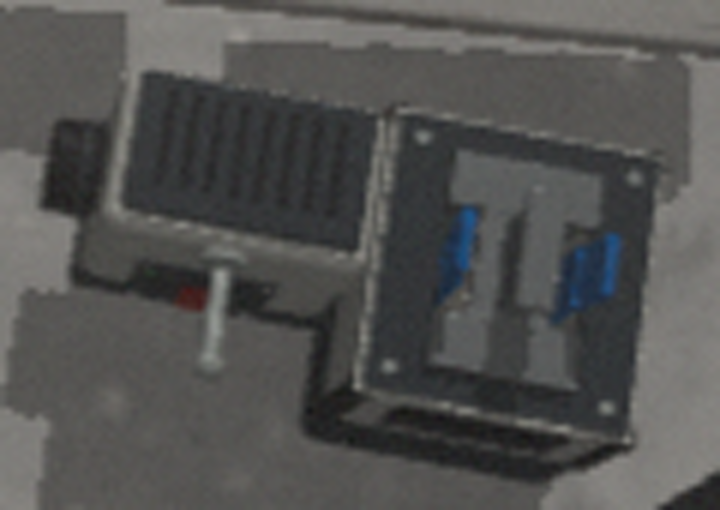

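View pics/sidec.png

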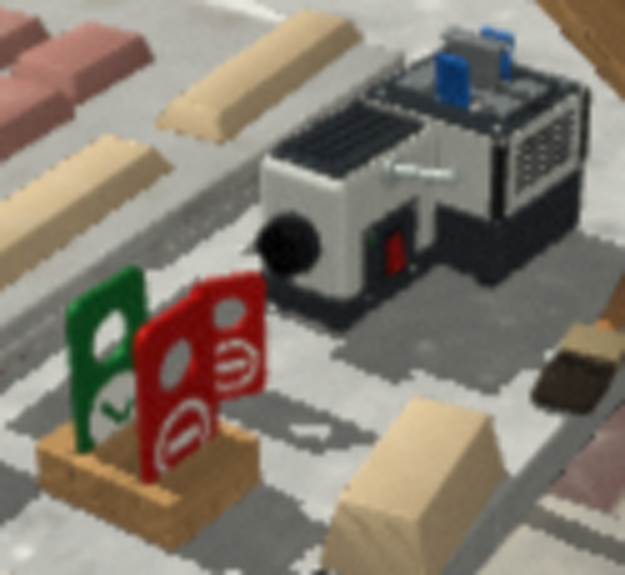

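Run:
```python
from h import *
np.set_printoptions(precision=4,suppress=True)
C=cam("top");S=cam("side")
T=lambda x,y:(195+x/8-.5+.06,135+y/8-.5+.06); E=lambda x,y:(285+x/6-.4,140+y/6-.4); Sd=lambda x,y:(200+x/5-.4,140+y/5-.4)
print("cam top pos",-C[2].T@C[3])
def show(l,pts,z,f):
    P=[onz("top",f(*p),z,C) for p in pts]; print(l); 
    for p in P: print("  ",p)
    d=np.diff(np.array(P+[P[0]]),axis=0)[:,:2]; print("  len",np.linalg.norm(d,axis=1),"ang",np.degrees(np.arctan2(d[:,1],d[:,0])))
    print("  mean",np.mean(P,0))
show("block top nearL,nearR,farR",[(82,437),(330,475),(380,180)],.034,T)
show("red top edge L,R",[(95,288),(304,322)],.132,T)
show("green top edge L,R",[(128,128),(327,158)],.132,T)
show("small red top L,R",[(497,210),(606,300)],.10,T)
show("tower BL BR FR FL",[(397,105),(660,160),(632,445),(360,388)],.12,E)
for l,a,b in [("tip",(208,362),(450,176)),("root",(225,258),(392,168))]:
    print(l,tri([ray("top",E(*a),C),ray("side",Sd(*b),S)]))
print("tip z116",onz("top",E(208,362),.116,C),"root",onz("top",E(225,260),.106,C))
print("red top tri L", tri([ray("top",T(95,288),C),ray("side",Sd(137,328),S)]),"R",tri([ray("top",T(304,322),C),ray("side",Sd(212,285),S)]))
# blue
im=cv2.imread("pics/top0.png").astype(int)
m=((im[...,0]>im[...,2]+50)&(im[...,0]>im[...,1]+25)).astype(np.uint8)
n,_,st,ce=cv2.connectedComponentsWithStats(m)
for i in range(1,n):
    if st[i,4]>8: print(st[i],ce[i],onz("top",ce[i],.137,C))
```

```text
cam top pos [0.2597 0.0343 1.0072]
block top nearL,nearR,farR
   [0.467  0.1736 0.034 ]
   [0.4587 0.0913 0.034 ]
   [0.5605 0.0811 0.034 ]
  len [0.0827 0.1023 0.1315] ang [-95.7272  -5.7072 135.3116]
  mean [0.4954 0.1153 0.034 ]
red top edge L,R
   [0.4918 0.1595 0.132 ]
   [0.4848 0.0963 0.132 ]
  len [0.0635 0.0635] ang [-96.3708  83.6292]
  mean [0.4883 0.1279 0.132 ]
green top edge L,R
   [0.5424 0.1536 0.132 ]
   [0.5362 0.0928 0.132 ]
  len [0.0611 0.0611] ang [-95.7999  84.2001]
  mean [0.5393 0.1232 0.132 ]
small red top L,R
   [0.5323 0.0409 0.1   ]
   [0.5052 0.0056 0.1   ]
  len [0.0445 0.0445] ang [-127.5984   52.4016]
  mean [0.5188 0.0233 0.1   ]
tower BL BR FR FL
   [ 0.5484 -0.1884  0.12  ]
   [ 0.5309 -0.2947  0.12  ]
   [ 0.4134 -0.2806  0.12  ]
   [ 0.4303 -0.1736  0.12  ]
  len [0.1077 0.1183 0.1083 0.119 ] ang [-99.3307 173.1347  81.0093  -7.1523]
  mean [ 0.4808 -0.2343  0.12  ]
tip (array([ 0.4386, -0.1133,  0.1185]), [np.float64(0.0008156249466833724), np.float64(0.0008156249466832931)])
root (array([ 0.4841, -0.1209,  0.1095]), [np.float64(0.0011094759939732097), np.float64(0.00110947599397341)])
tip z116 [ 0.4383 -0.114   0.116 ] root [ 0.483  -0.1219  0.106 ]
red top tri L (array([0.492 , 0.1595, 0.1358]), [np.float64(0.0012520443582094698), np.float64(0.0012520443582095216)]) R (array([0.485 , 0.0965, 0.1327]), [np.float64(0.0004143226531208133), np.float64(0.0004143226531207745)])
[361 175   3  10  20] [362.  179.5] [ 0.4889 -0.2106  0.137 ]
[385 179   3  10  20] [386.2 183.5] [ 0.4823 -0.2675  0.137 ]
```

Candidates: red plate in the block at top (221,179), side (232,218), and the loose small red plate at top (263,171), side (245,203). Casting the rays gives the block plate a 63.5 mm width at z=0.132, as specified, against about 45 mm for the loose one. The crops confirm that the tag in the block is the one I want. Next I'll work out the move to above it.

```bash
cat >> h.py <<'E'
np.set_printoptions(precision=4,suppress=True)
def pose():
    s=observe(); return s['tcp_pos'],R.from_rotvec(s['orientation']),s
def goal(tag_yaw_deg,jaw='x',flip=1):
    # tool x down; tool z along yawed x (or y)
    a=np.radians(tag_yaw_deg); zx=np.array([np.cos(a),np.sin(a),0]); zz=flip*(zx if jaw=='x' else np.array([-zx[1],zx[0],0]))
    x=np.array([0,0,-1.]); y=np.cross(zz,x); return R.from_matrix(np.c_[x,y,zz])
def plan(P,Rg):
    p,r,s=pose()
    print("t",s['t'],"p",p,"jaw",s['grip_width'],"F",s['contact_force'],"q",s['joint_positions'])
    print("axes x,y,z:\n",r.as_matrix().T)
    print("shift tool mm",1000*(r.inv().apply(np.array(P)-p)),"turn 5deg",(r.inv()*Rg).as_rotvec()*180/np.pi/5, "shift in goal axes", 1000*Rg.inv().apply(np.array(P)-p))
E
python3 - <<'E'
from h import *
for f in (1,-1):
  plan([.4885,.128,.25],goal(-6,'x',f))
plan([.4885,.128,.25],goal(-8,'y',1))
plan([.4885,.128,.25],goal(-8,'y',-1))
E
```

```text
t 0.15 p [ 0.2811 -0.6133  0.2398] jaw 0.08761676829446795 F [-0.6833 -0.7827  0.002 ] q [-0.8529  0.3592  0.0113 -0.0002 -1.2241 -0.2881]
axes x,y,z:
 [[-0.0007  0.0011 -1.    ]
 [-0.9091 -0.4166  0.0002]
 [-0.4166  0.9091  0.0013]]
shift tool mm [  -9.4821 -497.4077  587.4805] turn 5deg [24.1246  0.0072 -0.0169] shift in goal axes [-10.1761 758.9122 128.7878]
t 0.15 p [ 0.2811 -0.6133  0.2398] jaw 0.08761676829446795 F [-0.6833 -0.7827  0.002 ] q [-0.8529  0.3592  0.0113 -0.0002 -1.2241 -0.2881]
axes x,y,z:
 [[-0.0007  0.0011 -1.    ]
 [-0.9091 -0.4166  0.0002]
 [-0.4166  0.9091  0.0013]]
shift tool mm [  -9.4821 -497.4077  587.4805] turn 5deg [-11.8753   0.0146   0.0062] shift in goal axes [ -10.1761 -758.9122 -128.7878]
t 0.15 p [ 0.2811 -0.6133  0.2398] jaw 0.08761676829446795 F [-0.6833 -0.7827  0.002 ] q [-0.8529  0.3592  0.0113 -0.0002 -1.2241 -0.2881]
axes x,y,z:
 [[-0.0007  0.0011 -1.    ]
 [-0.9091 -0.4166  0.0002]
 [-0.4166  0.9091  0.0013]]
shift tool mm [  -9.4821 -497.4077  587.4805] turn 5deg [ 6.5246  0.0141 -0.006 ] shift in goal axes [ -10.1761 -102.2237  762.9446]
t 0.15 p [ 0.2811 -0.6133  0.2398] jaw 0.08761676829446795 F [-0.6833 -0.7827  0.002 ] q [-0.8529  0.3592  0.0113 -0.0002 -1.2241 -0.2881]
axes x,y,z:
 [[-0.0007  0.0011 -1.    ]
 [-0.9091 -0.4166  0.0002]
 [-0.4166  0.9091  0.0013]]
shift tool mm [  -9.4821 -497.4077  587.4805] turn 5deg [-29.4753   0.0079   0.0187] shift in goal axes [ -10.1761  102.2237 -762.9446]
```

Emit:
carry_out(targets="0 -38 10 -0.8 0 0 40; 0 -38 10 -0.8 0 0 40; 0 -38 10 -0.8 0 0 40; 0 -38 10 -0.8 0 0 40; 0 -38 10 -0.8 0 0 40", grip_force=30)

```text
t: 0.57
tcp_pos: [0.4147, -0.4684, 0.24]
orientation: [-1.757, 0.731, 1.758]
contact_force: [1.3, -0.5, 0.4]
grip_width: 0.06
```

Emit:
carry_out(targets="0 -38 10 -0.8 0 0 40; 0 -38 10 -0.8 0 0 40; 0 -38 10 -0.8 0 0 40; 0 -38 10 -0.8 0 0 40; 0 -38 10 -0.8 0 0 40")

```text
t: 0.98
tcp_pos: [0.4895, -0.2874, 0.2402]
orientation: [-1.978, 0.442, 1.979]
contact_force: [0.3, -1.0, -0.6]
grip_width: 0.0402
```

Emit:
carry_out(targets="0 -38 10 -0.8 0 0 40; 0 -38 10 -0.8 0 0 40; 0 -38 10 -0.8 0 0 40; 0 -38 10 -0.8 0 0 40; 0 -38 10 -0.8 0 0 40")

```text
t: 1.4
tcp_pos: [0.4977, -0.0921, 0.2404]
orientation: [-2.175, 0.098, 2.175]
contact_force: [2.2, 0.3, 0.6]
grip_width: 0.0398
```

Run:
```python
from h import *
plan([.4885,.128,.25],goal(-6,'x',-1))
```

```text
t 1.4 p [ 0.4977 -0.0921  0.2404] jaw 0.03979418226068869 F [2.2321 0.3379 0.6329] q [ 0.2056  0.079  -0.353  -0.     -1.1389 -0.296 ]
axes x,y,z:
 [[-0.0002 -0.     -1.    ]
 [-0.0902 -0.9959  0.0001]
 [-0.9959  0.0902  0.0002]]
shift tool mm [  -9.6516 -218.3886   29.0447] turn 5deg [ 0.1648  0.0021 -0.0007] shift in goal axes [  -9.6447 -217.9488   32.1813]
```

Emit:
carry_out(targets="0 -40 6 0.16 0 0 40; 0 -40 6 0 0 0 40; 0 -40 6 0 0 0 40; 0 -40 6 0 0 0 40; 0 -40 6 0 0 0 40")

```text
t: 1.82
tcp_pos: [0.4883, 0.11, 0.2407]
orientation: [-2.166, 0.116, 2.166]
contact_force: [1.4, 0.1, 0.4]
grip_width: 0.0395
```

Emit:
carry_out(targets="0 -17 2 0 0 0 40; 0 0 0 0 0 0 40; 0 0 0 0 0 0 40; 0 0 0 0 0 0 40; 0 0 0 0 0 0 40")

```text
t: 2.23
tcp_pos: [0.4887, 0.1243, 0.2405]
orientation: [-2.165, 0.118, 2.166]
contact_force: [-0.1, 0.2, 0.2]
grip_width: 0.0402
```

Run:
```python
from h import *
plan([.4885,.128,.2],goal(-6,'x',-1))
for n in ["wrist","top"]:
    c=camera_info(n); np.save(f"pics/{n}1.npy",np.array([cam(n)],dtype=object)); cv2.imwrite(f"pics/{n}1.png",read_camera(n))
```

```text
t 2.2333 p [0.4887 0.1243 0.2405] jaw 0.04021050069089222 F [-0.1396  0.2167  0.1725] q [ 0.6392  0.0757 -0.3564 -0.     -1.139  -0.7479]
axes x,y,z:
 [[-0.0002 -0.0001 -1.    ]
 [-0.1085 -0.9941  0.0002]
 [-0.9941  0.1085  0.0002]]
shift tool mm [40.4848 -3.6445  0.604 ] turn 5deg [-0.0456  0.0025 -0.0019] shift in goal axes [40.4853 -3.6401  0.5984]
```

View pics/wrist1.png

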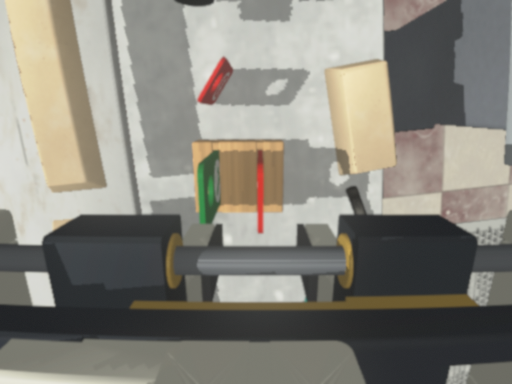

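The wrist view shows the red tag edge-on at columns 259–263, rows 150–232, centred between the fingers, with green at about column 208.

Run:
```python
from h import *
C=tuple(np.load("pics/wrist1.npy",allow_pickle=True)[0])
im=cv2.imread("pics/wrist1.png").astype(int)
m=((im[...,2]>im[...,1]+60)&(im[...,2]>im[...,0]+60)); m[:140]=0; m[:, :240]=0;m[:, 300:]=0
ys,xs=np.nonzero(m); print(ys.min(),ys.max())
for y in range(ys.min(),ys.max()+1,6): print(y,xs[ys==y].min(),xs[ys==y].max(),onz("wrist",(xs[ys==y].mean(),y),.132,C))
print("end",onz("wrist",(xs[ys==ys.max()].mean(),ys.max()+.5),.132,C),onz("wrist",(261,ys.min()-.5),.132,C))
```

```text
161 232
161 260 260 [0.4842 0.0952 0.132 ]
167 257 263 [0.4848 0.1001 0.132 ]
173 257 263 [0.4853 0.1051 0.132 ]
179 257 263 [0.4859 0.1101 0.132 ]
185 257 263 [0.4864 0.1152 0.132 ]
191 257 263 [0.487  0.1203 0.132 ]
197 257 263 [0.4875 0.1255 0.132 ]
203 257 263 [0.4881 0.1308 0.132 ]
209 257 263 [0.4887 0.136  0.132 ]
215 258 262 [0.4893 0.1414 0.132 ]
221 258 262 [0.4898 0.1468 0.132 ]
227 258 262 [0.4904 0.1523 0.132 ]
end [0.491  0.1573 0.132 ] [0.4834 0.0948 0.132 ]
```

Emit:
carry_out(targets="10 -20 2 0 0 0 30; 20 0 0 0 0 0 30; 20 0 0 0 0 0 30; 10 0 0 0 0 0 30; 0 0 0 0 0 0 30")

```text
t: 2.75
tcp_pos: [0.4878, 0.1439, 0.1784]
orientation: [-2.163, 0.121, 2.17]
contact_force: [0.7, 0.6, 0.0]
grip_width: 0.0298
```

Run:
```python
from h import *
plan([.489,.144,.122],goal(-6.2,'x',-1))
C=cam("wrist");np.save("pics/wrist2.npy",np.array([C],dtype=object)); cv2.imwrite("pics/wrist2.png",read_camera("wrist"))
```

```text
t 2.75 p [0.4878 0.1439 0.1784] jaw 0.02980057062889922 F [0.7391 0.5738 0.0408] q [ 0.6731  0.1394 -0.4353 -0.0006 -1.0003 -0.7819]
axes x,y,z:
 [[-0.0036 -0.0022 -1.    ]
 [-0.1089 -0.994   0.0026]
 [-0.994   0.1089  0.0034]]
shift tool mm [56.3951 -0.3961 -1.3688] turn 5deg [-0.0106  0.0387 -0.0297] shift in goal axes [56.4002 -0.249  -1.1788]
```

View pics/wrist2.png

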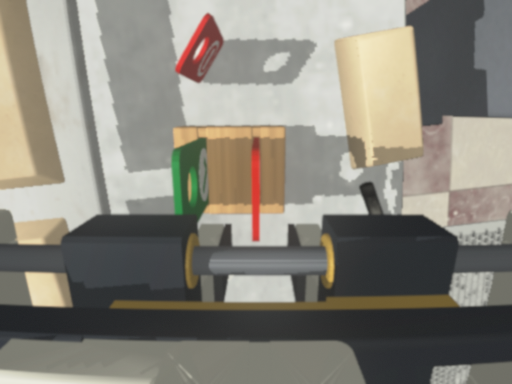

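The red tag is at column 256, between the fingertips (about 231 and 290), and the green tag is clear of the left finger. Descending.

Emit:
carry_out(targets="15 0 -1 0 0 0 30; 15 0 0 0 0 0 30; 15 0 0 0 0 0 30; 11 0 0 0 0 0 30; 0 0 0 0 0 0 30")

```text
t: 3.22
tcp_pos: [0.4897, 0.1445, 0.1238]
orientation: [-2.165, 0.119, 2.168]
contact_force: [-1.2, -0.3, -0.6]
grip_width: 0.0302
```

Emit:
carry_out(targets="0 0 0 0 0 0 20; 0 0 0 0 0 0 10; 0 0 0 0 0 0 0; 0 0 0 0 0 0 0; 0 0 0 0 0 0 0")

```text
t: 3.63
tcp_pos: [0.4904, 0.1454, 0.1254]
orientation: [-2.167, 0.116, 2.164]
contact_force: [0.2, -0.8, 3.3]
grip_width: 0.0048
```

Run:
```python
from h import *
plan([.489,.144,.122],goal(-6.2,'x',-1))
cv2.imwrite("pics/wrist3.png",read_camera("wrist"))
```

```text
t 3.6333 p [0.4904 0.1454 0.1254] jaw 0.004845664332793807 F [ 0.2457 -0.8236  3.2601] q [ 0.6727  0.1997 -0.5014  0.0002 -0.8683 -0.7805]
axes x,y,z:
 [[ 0.0012  0.0008 -1.    ]
 [-0.1074 -0.9942 -0.0009]
 [-0.9942  0.1074 -0.0011]]
shift tool mm [3.3761 1.5441 1.2556] turn 5deg [ 0.0065 -0.013   0.0101] shift in goal axes [3.3789 1.5418 1.2509]
```

View pics/wrist3.png

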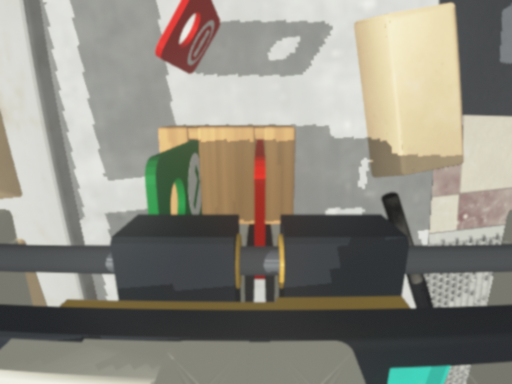

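Emit:
carry_out(targets="-5 0 0 0 0 0 0; -15 0 0 0 0 0 0; -25 0 0 0 0 0 0; -35 0 0 0 0 0 0; -35 0 0 0 0 0 0")

```text
t: 4.1
tcp_pos: [0.4892, 0.1447, 0.2406]
orientation: [-2.165, 0.118, 2.168]
contact_force: [1.2, 0.1, -0.0]
grip_width: 0.0044
```

Emit:
carry_out(targets="-20 0 0 0 0 0 0; 0 0 0 0 0 0 0; 0 0 0 0 0 0 0; 0 0 0 0 0 0 0; 0 0 0 0 0 0 0")

```text
t: 4.52
tcp_pos: [0.4893, 0.1448, 0.2584]
orientation: [-2.164, 0.118, 2.168]
contact_force: [0.4, 0.7, -0.9]
grip_width: 0.005
```

Run:
```python
from h import *
plan([.42,-.1,.26],goal(-8.3,'x',-1))
for n in ["wrist","side","top"]:
  np.save(f"pics/{n}4.npy",np.array([cam(n)],dtype=object)); cv2.imwrite(f"pics/{n}4.png",read_camera(n))
crop("pics/side4.png","pics/side4c.png",190,110,320,250,4)
```

```text
t 4.5167 p [0.4893 0.1448 0.2584] jaw 0.005027567297165944 F [ 0.3796  0.656  -0.8878] q [ 0.6728  0.0747 -0.3151 -0.0005 -1.183  -0.7805]
axes x,y,z:
 [[-0.0019 -0.001  -1.    ]
 [-0.1077 -0.9942  0.0012]
 [-0.9942  0.1077  0.0018]]
shift tool mm [ -1.2218 250.8702  42.5227] turn 5deg [ 0.4232  0.0201 -0.0136] shift in goal axes [ -1.5867 252.2675  33.228 ]
```

View pics/side4c.png

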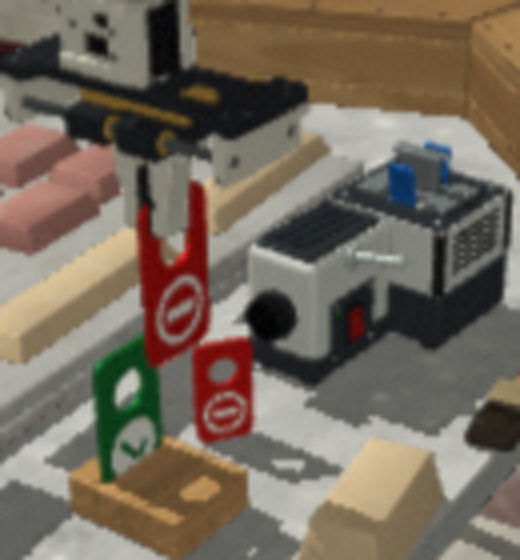

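View pics/wrist4.png

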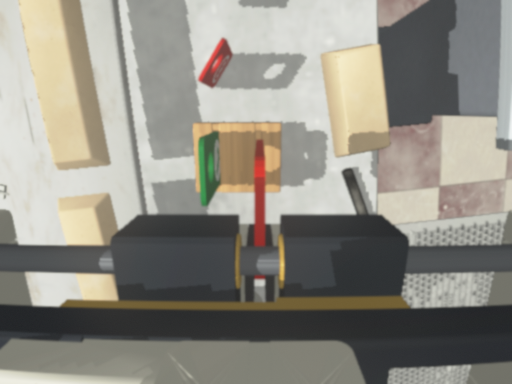

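Run:
```python
from h import *
p,r,s=pose()
S=cam("side"); print("side cam",-S[2].T@S[3])
ax=r.as_matrix(); nx=-ax[:,2]; ny=-ax[:,1]
im=cv2.imread("pics/side4.png"); 
big=cv2.resize(im[110:250,190:320],None,fx=5,fy=5,interpolation=cv2.INTER_CUBIC)
H=p+np.array([0,0,-.0294])-ny*.0193
up=np.array([0,0,1.])
def P(X): q=proj("side",X,S)[0]; return tuple(int(v) for v in ((q[0]-190+.5)*5,(q[1]-110+.5)*5))
for a,b in [((-32,36),(32,36)),((32,36),(32,-84)),((32,-84),(-32,-84)),((-32,-84),(-32,36))]:
    cv2.line(big,P(H+ny*a[0]/1e3+up*a[1]/1e3-nx*.0025),P(H+ny*b[0]/1e3+up*b[1]/1e3-nx*.0025),(255,255,0),1)
pts=[P(H+ny*.016*np.cos(t)+up*.016*np.sin(t)-nx*.0025) for t in np.linspace(0,6.28,30)]
cv2.polylines(big,[np.array(pts)],True,(255,255,0),1)
for dy in(-.0095,.0095):
    cv2.line(big,P(p-nx*.0025+ny*dy-up*.014),P(p-nx*.0025+ny*dy+up*.03),(255,0,255),1)
cv2.imwrite("pics/ov4.png",big)
```

```text
side cam [-0.0394  0.8831  0.6904]
```

View pics/ov4.png

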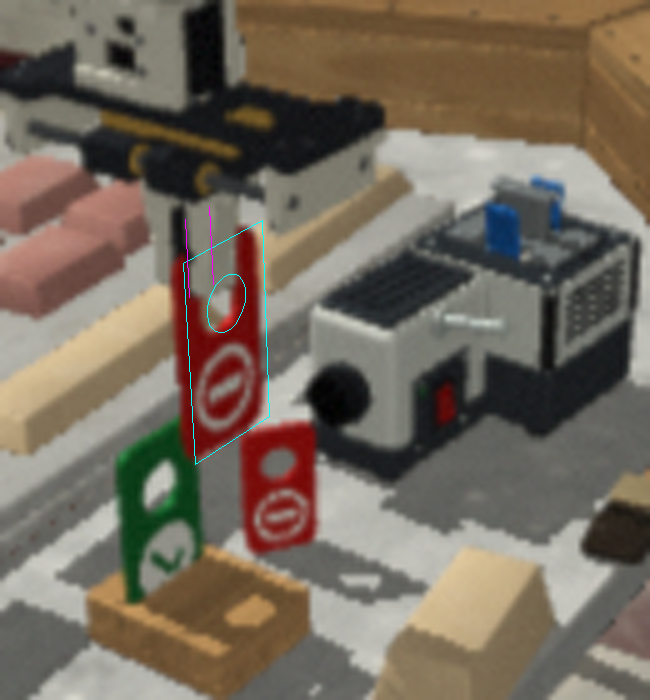

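Run:
```python
from h import *
p,r,s=pose()
ax=r.as_matrix(); nx=-ax[:,2]; ny=-ax[:,1]; up=np.array([0,0,1.])
H=p+np.array([0,0,-.0294])-ny*.0193
for n in ["wrist","top"]:
  C=tuple(np.load(f"pics/{n}4.npy",allow_pickle=True)[0])
  print(n,proj(n,[H-ny*.032+up*.036,H-ny*.032-up*.084,H+ny*.032+up*.036],C))
  im=cv2.imread(f"pics/{n}4.png").astype(int); m=((im[...,2]>im[...,1]+60)&(im[...,2]>im[...,0]+60))
  k,_,st,ce=cv2.connectedComponentsWithStats(m.astype(np.uint8))
  for i in range(1,k):
    if st[i,4]>15: print(st[i],ce[i])
# side corners
S=tuple(np.load("pics/side4.npy",allow_pickle=True)[0])
print(proj("side",[H-ny*.032+up*.036,H-ny*.032-up*.084,H+ny*.032-up*.084],S))
C=tuple(np.load("pics/wrist4.npy",allow_pickle=True)[0])
crop("pics/wrist4.png","pics/wrist4c.png",225,110,300,240,5)
crop("pics/top4.png","pics/top4c.png",180,120,300,210,6)
```

```text
wrist [[257.1047 151.8769]
 [257.8379 133.9495]
 [257.3754 281.3534]]
[199  39  26  43 371] [212.8976  60.7844]
[ 253  142   13  104 1017] [259.3618 195.3618]
[255 276   9   2  18] [259.  276.5]
top [[230.2276 158.7524]
 [233.2599 173.7355]
 [199.4958 153.9172]]
[42 54 10  8 47] [45.617  57.4255]
[257 161  14  12  30] [263.1667 166.3667]
[[241.2264 153.4218]
 [242.7506 192.4703]
 [227.9855 202.1563]]
```

View pics/wrist4c.png

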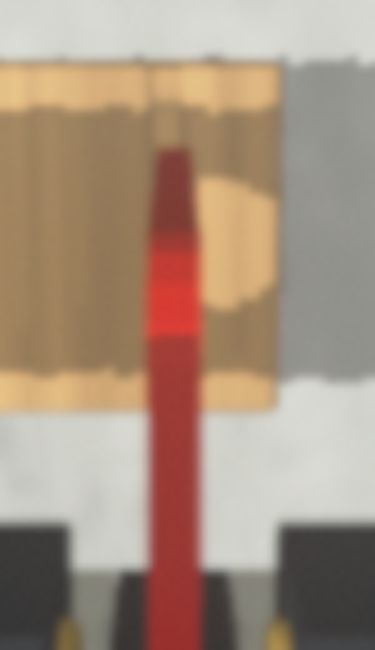

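View pics/top4c.png

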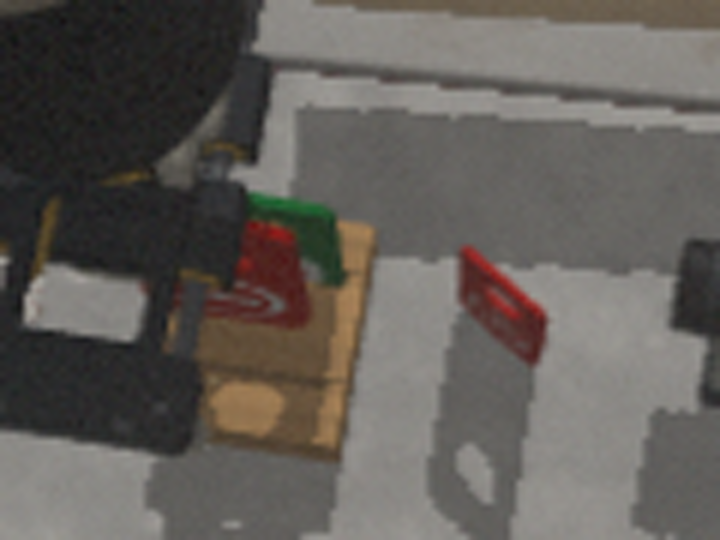

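The wrist and side crops show the tag held upright, but about 3 mm nearer the finger along y than predicted (wrist row 158 against 152). I'll use a hole offset of -16 mm. Next I carry it to just before the peg, still high up.

Emit:
carry_out(targets="0 20 6 0.2 0 0 0; 0 36 7 0.2 0 0 0; 0 38 7 0 0 0 0; 0 38 7 0 0 0 0; 0 38 7 0 0 0 0")

```text
t: 5.08
tcp_pos: [0.4321, -0.0204, 0.2591]
orientation: [-2.147, 0.153, 2.149]
contact_force: [0.9, -1.0, 0.1]
grip_width: 0.0045
```

Emit:
carry_out(targets="0 38 4 0 0 0 0; 0 30 2 0 0 0 0; 0 12 0 0 0 0 0; 0 0 0 0 0 0 0; 0 0 0 0 0 0 0")

```text
t: 5.5
tcp_pos: [0.4156, -0.098, 0.2593]
orientation: [-2.146, 0.156, 2.146]
contact_force: [0.2, 0.2, -0.1]
grip_width: 0.0048
```

Run:
```python
from h import *
plan([.422,-.097,.17],goal(-8.3,'x',-1))
for n in ["wrist","side","top"]:
  np.save(f"pics/{n}5.npy",np.array([cam(n)],dtype=object)); cv2.imwrite(f"pics/{n}5.png",read_camera(n))
crop("pics/side5.png","pics/side5c.png",210,100,340,220,5)
```

```text
t 5.5 p [ 0.4156 -0.098   0.2593] jaw 0.004824881161799312 F [ 0.2218  0.1616 -0.1285] q [ 0.2343 -0.0793 -0.4667 -0.0001 -1.1838 -0.3794]
axes x,y,z:
 [[-0.0004 -0.     -1.    ]
 [-0.1446 -0.9895  0.0001]
 [-0.9895  0.1446  0.0004]]
shift tool mm [89.3197 -1.8763 -6.2649] turn 5deg [-0.003   0.0042 -0.0007] shift in goal axes [89.3221 -1.8696 -6.2324]
```

View pics/side5c.png

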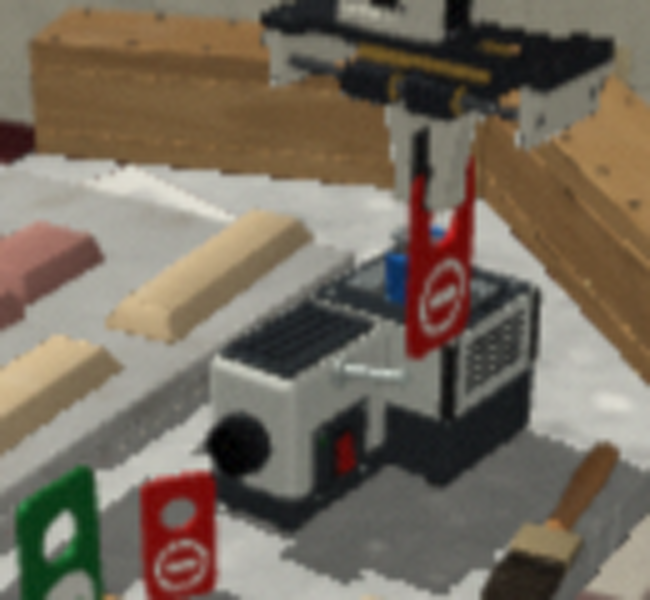

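View pics/wrist5.png

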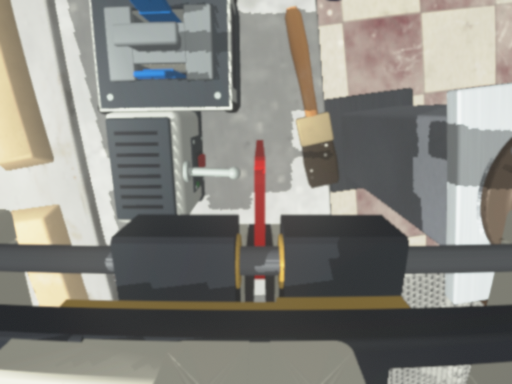

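View pics/top5.png

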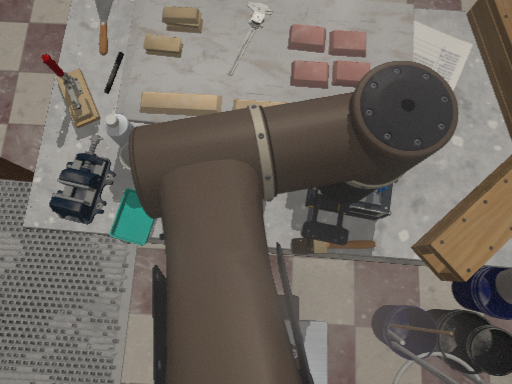

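The wrist view shows the peg at row ~172, its ball at (237,173) and root near (188,171), with the tower at (95–237, 0–110) and the blue catches at (155,8) and (155,73). The peg runs square to the tag.

Run:
```python
from h import *
C=tuple(np.load("pics/wrist5.npy",allow_pickle=True)[0])
crop("pics/wrist5.png","pics/wrist5c.png",80,0,300,200,3.6)
cp=-C[2].T@C[3]; print("cam",cp)
for l,uv,z in [("tip",(236.5,173),.116),("root",(186,171.5),.106),("FL tower",(234,110),.12),("BL tower",(98,108.5),.12)]:
    print(l,onz("wrist",uv,z,C))
p=np.array([0.4156,-0.098,0.2593]);r=R.from_rotvec([-2.146,.156,2.146]).as_matrix();ny=-r[:,1]
H=p+np.array([0,0,-.0294])-ny*.0163
print("H",H,"proj ends",proj("wrist",[H-ny*.032+[0,0,.036],H-ny*.032+[0,0,-.084]],C))
```

```text
cam [ 0.4051 -0.1652  0.4031]
tip [ 0.4342 -0.1136  0.116 ]
root [ 0.4837 -0.1205  0.106 ]
FL tower [ 0.4268 -0.1707  0.12  ]
BL tower [ 0.5477 -0.191   0.12  ]
H [ 0.4132 -0.1141  0.2299] proj ends [[257.6552 158.2413]
 [258.3325 137.2868]]
```

View pics/wrist5c.png

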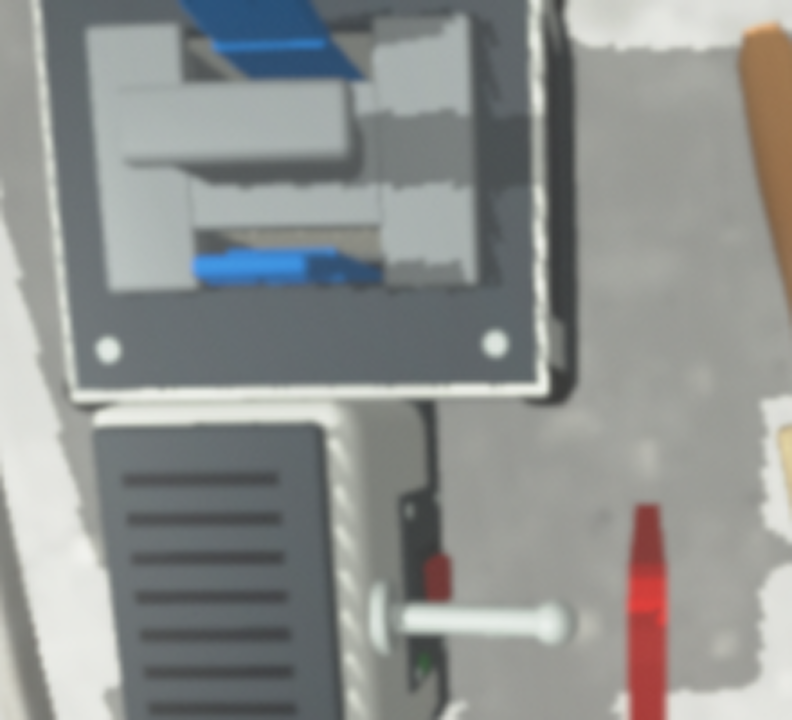

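Emit:
carry_out(targets="20 -5.5 0 0 0 0 0; 30 0 0 0 0 0 0; 30 0 0 0 0 0 0; 25 0 0 0 0 0 0; 11 0 0 0 0 0 0")

```text
t: 6.07
tcp_pos: [0.4151, -0.091, 0.1404]
orientation: [-2.144, 0.153, 2.153]
contact_force: [-0.6, -0.7, -0.1]
grip_width: 0.0047
```

Emit:
carry_out(targets="0 0 0 0 0 0 0; 0 0 0 0 0 0 0; 0 0 0 0 0 0 0; 0 0 0 0 0 0 0; 0 0 0 0 0 0 0")

```text
t: 6.48
tcp_pos: [0.4176, -0.0914, 0.1446]
orientation: [-2.15, 0.152, 2.145]
contact_force: [0.1, -0.3, -0.1]
grip_width: 0.0048
```

Run:
```python
from h import *
plan([.415,-.0945,.143],goal(-8.3,'x',-1))
for n in ["wrist","side"]:
  np.save(f"pics/{n}6.npy",np.array([cam(n)],dtype=object)); cv2.imwrite(f"pics/{n}6.png",read_camera(n))
crop("pics/side6.png","pics/side6c.png",240,130,320,210,7)
```

```text
t 6.4833 p [ 0.4176 -0.0914  0.1446] jaw 0.004758401564881876 F [ 0.1033 -0.3147 -0.1059] q [ 0.25    0.0345 -0.6454  0.0002 -0.8889 -0.3923]
axes x,y,z:
 [[ 0.002   0.0004 -1.    ]
 [-0.1418 -0.9899 -0.0007]
 [-0.9899  0.1418 -0.002 ]]
shift tool mm [1.5698 3.4611 2.1602] turn 5deg [ 0.0301 -0.0225  0.0078] shift in goal axes [1.5764 3.4656 2.1481]
```

View pics/side6c.png

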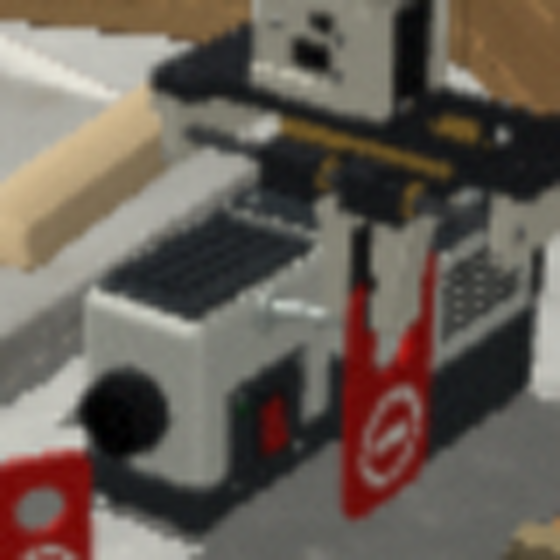

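View pics/wrist6.png

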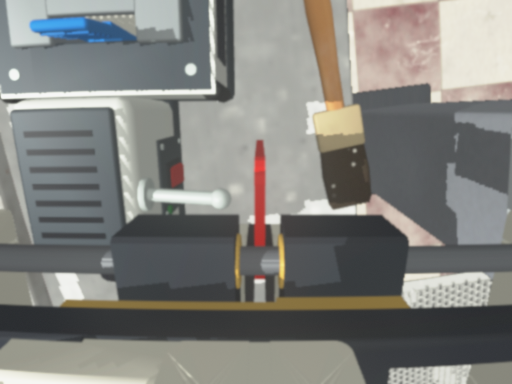

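Run:
```python
from h import *
C=tuple(np.load("pics/wrist6.npy",allow_pickle=True)[0])
crop("pics/wrist6.png","pics/wrist6c.png",120,100,300,250,4.4)
p,r,s=pose(); m=r.as_matrix(); ny=-m[:,1]; nx=-m[:,2]
H=p-m[:,0]*(-1)*0+np.array([0,0,-.0294])-ny*.0163
for l,uv,z in [("tip",(219.5,199),.116),("root",(146,193.5),.106)]:
    X=onz("wrist",uv,z,C); d=X-H; print(l,X,"rel H: nx,ny",d@nx,d@ny)
print("ends",proj("wrist",[H-ny*.032+[0,0,.036],H-ny*.032+[0,0,-.084],H],C))
```

```text
tip [ 0.437 -0.114  0.116] rel H: nx,ny 0.022686035055025557 -0.003094592012657048
root [ 0.4829 -0.1212  0.106 ] rel H: nx,ny 0.06916152914646566 -0.0037223492242173645
ends [[258.4899 157.7513]
 [259.1376 136.9258]
 [258.7876 203.6216]]
```

View pics/wrist6c.png

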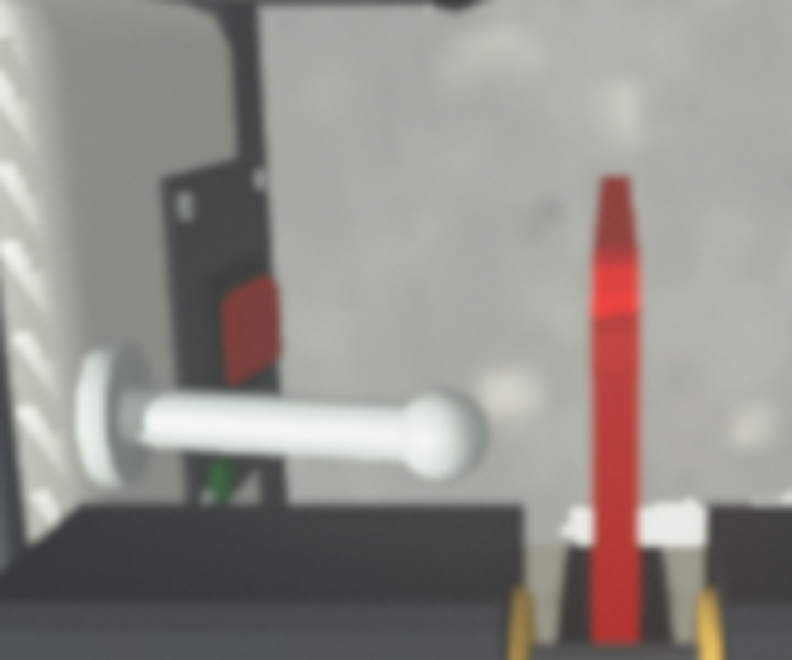

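Run:
```python
from h import *
p,r,s=pose(); m=r.as_matrix(); ny=-m[:,1]; nx=-m[:,2]
H=p+np.array([0,0,-.0294])-ny*.0163
for uv in [(240+428/7,130+490/7),(240+346/7,130+518/7),(240+433/7,130+252/7)]:
    o,v=ray("side",(uv[0]-.4,uv[1]-.4)); t=((H-nx*.0025-o)@nx)/(v@nx); d=o+v*t-H; print("rel H: ny %.1f z %.1f"%(d@ny*1e3,d[2]*1e3))
```

```text
rel H: ny -32.3 z -93.4
rel H: ny 37.0 z -75.1
rel H: ny -26.3 z 34.9
```

Peg axis lies about 3 mm to the safe side of the hole centre with roughly 10 mm clearance all round, and the mean height check fits. Threading now.

Emit:
carry_out(targets="0 0 -6 0 0 0 0; 0 0 -8 0 0 0 0; 0 0 -8 0 0 0 0; 0 0 -3 0 0 0 0; 0 0 0 0 0 0 0")

```text
t: 7.0
tcp_pos: [0.4427, -0.0954, 0.1433]
orientation: [-2.147, 0.154, 2.148]
contact_force: [0.9, -0.7, -0.4]
grip_width: 0.0045
```

Run:
```python
from h import *
plan([.45,-.0945,.143],goal(-8.3,'x',-1))
cv2.imwrite("pics/wrist7.png",read_camera("wrist"))
crop("pics/wrist7.png","pics/wrist7c.png",120,100,300,250,4.4)
```

```text
t 7.0 p [ 0.4427 -0.0954  0.1433] jaw 0.0044533781178255055 F [ 0.8977 -0.7232 -0.4213] q [ 0.2253  0.0822 -0.5964  0.0002 -0.8925 -0.3685]
axes x,y,z:
 [[-0.0003 -0.0002 -1.    ]
 [-0.1426 -0.9898  0.0003]
 [-0.9898  0.1426  0.0003]]
shift tool mm [ 0.3412 -1.9148 -7.1131] turn 5deg [ 0.0209  0.003  -0.0033] shift in goal axes [ 0.3436 -1.9277 -7.1095]
```

View pics/wrist7c.png

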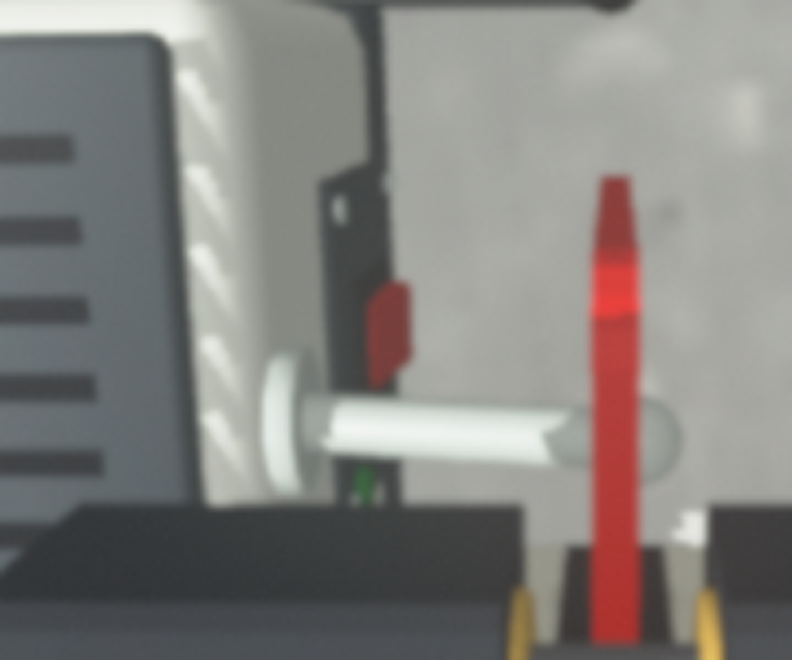

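The ball (crop 650,440) now shows on the outer side of the tag with its hole round the peg, and there is no contact force. Going 13 mm further, then lowering gently.

Emit:
carry_out(targets="0 0 -6 0 0 0 0; 0 0 -6 0 0 0 0; 0 0 0 0 0 0 0; 3 0 0 0 0 0 0; 3 0 0 0 0 0 0")

```text
t: 7.47
tcp_pos: [0.4535, -0.0969, 0.1373]
orientation: [-2.147, 0.153, 2.147]
contact_force: [0.2, 0.0, 0.9]
grip_width: 0.0047
```

Emit:
carry_out(targets="2 0 0 0 0 0 0; 2 0 0 0 0 0 0; 0 0 0 0 0 0 0; 0 0 0 0 0 0 0; 0 0 0 0 0 0 0")

```text
t: 7.88
tcp_pos: [0.4535, -0.0969, 0.1336]
orientation: [-2.148, 0.153, 2.147]
contact_force: [-1.0, 0.3, -0.6]
grip_width: 0.0049
```

Run:
```python
from h import *
plan([.45,-.0945,.13],goal(-8.3,'x',-1))
cv2.imwrite("pics/wrist8.png",read_camera("wrist"))
crop("pics/wrist8.png","pics/wrist8c.png",120,100,300,250,4.4)
cv2.imwrite("pics/side8.png",read_camera("side"))
crop("pics/side8.png","pics/side8c.png",240,130,320,210,7)
```

```text
t 7.8833 p [ 0.4535 -0.0969  0.1336] jaw 0.0048552431274103665 F [-1.0059  0.317  -0.6304] q [ 0.2159  0.113  -0.5877  0.     -0.87   -0.3585]
axes x,y,z:
 [[ 0.0001 -0.     -1.    ]
 [-0.1421 -0.9898 -0.    ]
 [-0.9898  0.1421 -0.0001]]
shift tool mm [ 3.6289 -1.8904  3.8343] turn 5deg [ 0.0258 -0.0014  0.0001] shift in goal axes [ 3.6294 -1.8818  3.8381]
```

View pics/wrist8c.png

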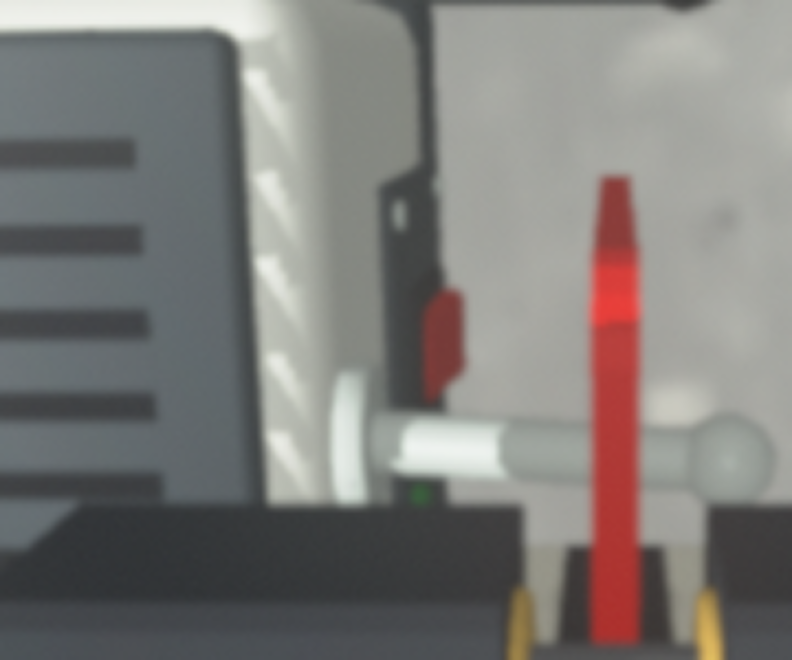

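View pics/side8c.png

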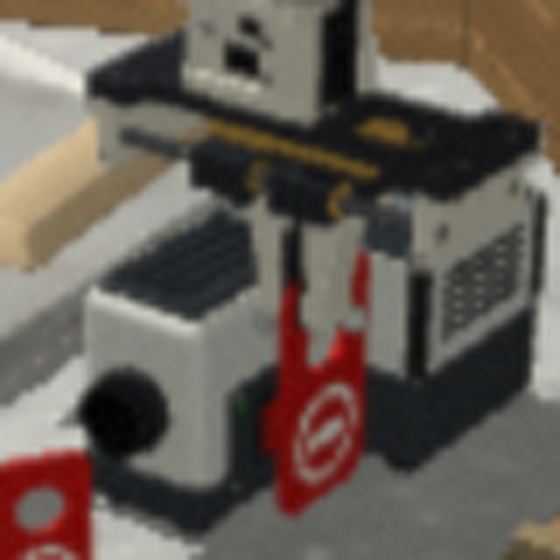

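Emit:
carry_out(targets="2 0 0 0 0 0 0; 1 0 0 0 0 0 0; 0 0 0 0 0 0 0; 0 0 0 0 0 0 0; 0 0 0 0 0 0 0")

```text
t: 8.4
tcp_pos: [0.4539, -0.0971, 0.1309]
orientation: [-2.149, 0.153, 2.147]
contact_force: [-0.5, -1.3, 4.9]
grip_width: 0.0047
```

Emit:
carry_out(targets="1 0 0 0 0 0 0; 1 0 0 0 0 0 0; 0 0 0 0 0 0 0; 0 0 0 0 0 0 0; 0 0 0 0 0 0 0")

```text
t: 8.82
tcp_pos: [0.4544, -0.0971, 0.1298]
orientation: [-2.15, 0.153, 2.146]
contact_force: [-2.8, -0.9, 12.9]
grip_width: 0.0044
```

Fz has risen to 13 N, so the tag or a fingertip rests on the peg. Easing up and opening a little.

Emit:
carry_out(targets="-2 0 0 0 0 0 5; 0 0 0 0 0 0 8; 0 0 0 0 0 0 11; 0 0 0 0 0 0 14; 0 0 0 0 0 0 14")

```text
t: 9.23
tcp_pos: [0.4532, -0.0969, 0.1302]
orientation: [-2.147, 0.154, 2.148]
contact_force: [-0.1, -0.9, -0.2]
grip_width: 0.0134
```

Run:
```python
from h import *
plan([.45,-.0945,.13],goal(-8.3,'x',-1))
cv2.imwrite("pics/wrist9.png",read_camera("wrist"))
crop("pics/wrist9.png","pics/wrist9c.png",120,100,300,280,4)
cv2.imwrite("pics/side9.png",read_camera("side"))
crop("pics/side9.png","pics/side9c.png",240,130,320,210,7)
```

```text
t 9.2333 p [ 0.4532 -0.0969  0.1302] jaw 0.01337257719803076 F [-0.1178 -0.9488 -0.1885] q [ 0.2159  0.1174 -0.592  -0.0002 -0.8621 -0.3585]
axes x,y,z:
 [[-0.0007  0.     -1.    ]
 [-0.1423 -0.9898  0.0001]
 [-0.9898  0.1423  0.0007]]
shift tool mm [ 0.1957 -1.932   3.5373] turn 5deg [ 0.0242  0.0084 -0.0011] shift in goal axes [ 0.1933 -1.9246  3.5415]
```

View pics/wrist9c.png

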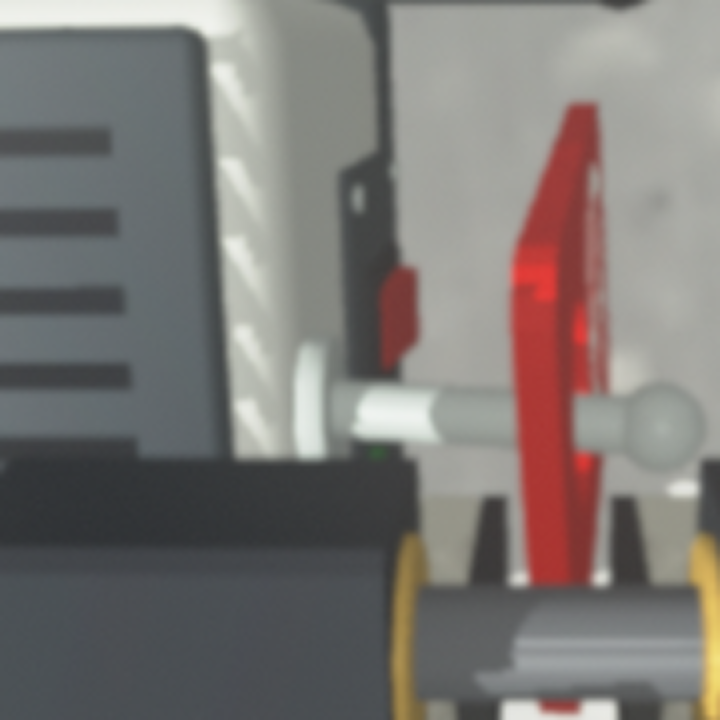

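View pics/side9c.png

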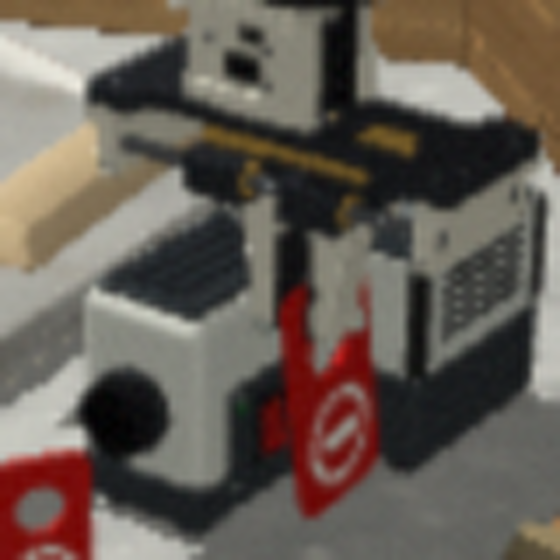

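The tag hangs on the peg between the fingers, leaning slightly but free. I'll rise straight with a small extra opening.

Emit:
carry_out(targets="0 0 0 0 0 0 18; -2 0 0 0 0 0 18; -4 0 0 0 0 0 18; -6 0 0 0 0 0 20; -8 0 0 0 0 0 22")

```text
t: 9.75
tcp_pos: [0.4534, -0.097, 0.151]
orientation: [-2.147, 0.154, 2.148]
contact_force: [0.3, -0.9, 0.3]
grip_width: 0.0209
```

Emit:
carry_out(targets="-15 0 0 0 0 0 22; -25 0 0 0 0 0 22; -30 0 0 0 0 0 22; -30 0 0 0 0 0 22; 0 0 0 0 0 0 22")

```text
t: 10.17
tcp_pos: [0.4565, -0.0971, 0.2574]
orientation: [-2.159, 0.152, 2.137]
contact_force: [1.2, -0.3, 1.6]
grip_width: 0.0223
```

Run:
```python
from h import *
plan([.48,-.235,.25],goal(-8.3,'y',1))
for n in ["wrist","side"]:
  np.save(f"pics/{n}10.npy",np.array([cam(n)],dtype=object)); cv2.imwrite(f"pics/{n}10.png",read_camera(n))
crop("pics/side10.png","pics/side10c.png",240,130,320,210,7)
```

```text
t 10.1667 p [ 0.4565 -0.0971  0.2574] jaw 0.02233644631881621 F [ 1.2226 -0.3389  1.5832] q [ 0.2158 -0.0102 -0.4075  0.0025 -1.1637 -0.3585]
axes x,y,z:
 [[ 0.0101 -0.0002 -0.9999]
 [-0.1412 -0.99   -0.0013]
 [-0.9899  0.1412 -0.01  ]]
shift tool mm [  7.6944 133.1644 -42.6572] turn 5deg [18.0361 -0.0789  0.1017] shift in goal axes [   7.4326  -43.1538 -133.0192]
```

View pics/wrist10.png

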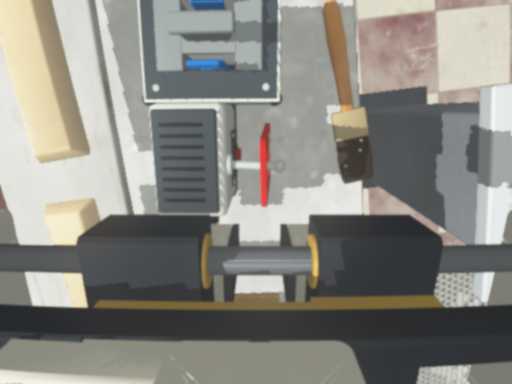

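View pics/side10c.png

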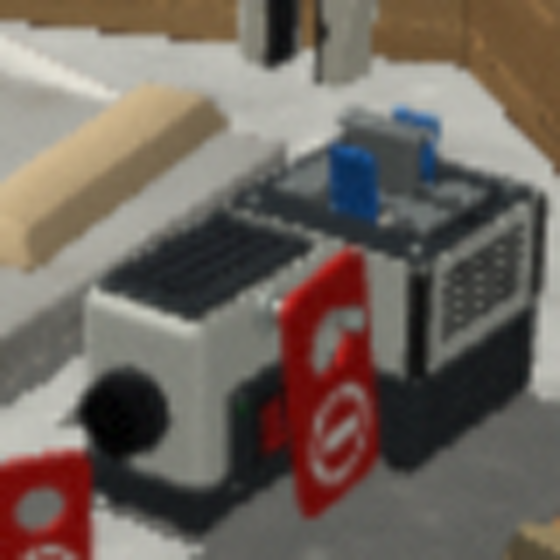

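The tag hangs mid-peg, free of the fingers: wrist (265,165), with the ball beyond it at (280,166). Moving over to get the cassette fully into view.

Emit:
carry_out(targets="0 20 -4 0 0 0 40; 0 30 -6 0 0 0 60; 0 30 -6 0 0 0 78; 0 10 0 0 0 0 78; 0 0 0 0 0 0 78")

```text
t: 10.68
tcp_pos: [0.4556, -0.19, 0.2495]
orientation: [-2.143, 0.156, 2.148]
contact_force: [-0.2, 0.5, -0.1]
grip_width: 0.0498
```

Run:
```python
from h import *
plan([.48,-.235,.25],goal(-8.3,'y',1))
for n in ["wrist"]:
  np.save(f"pics/{n}11.npy",np.array([cam(n)],dtype=object)); cv2.imwrite(f"pics/{n}11.png",read_camera(n))
crop("pics/wrist11.png","pics/wrist11c.png",130,20,310,200,3.3)
```

```text
t 10.6833 p [ 0.4556 -0.19    0.2495] jaw 0.049765012561131576 F [-0.1695  0.4516 -0.1067] q [ 0.004   0.0517 -0.3611 -0.0001 -1.1603 -0.1494]
axes x,y,z:
 [[-0.0024  0.0001 -1.    ]
 [-0.145  -0.9894  0.0003]
 [-0.9894  0.145   0.0024]]
shift tool mm [ -0.5413  41.0316 -30.6265] turn 5deg [17.993   0.0188 -0.0236] shift in goal axes [ -0.4802 -30.6028 -41.0501]
```

View pics/wrist11c.png

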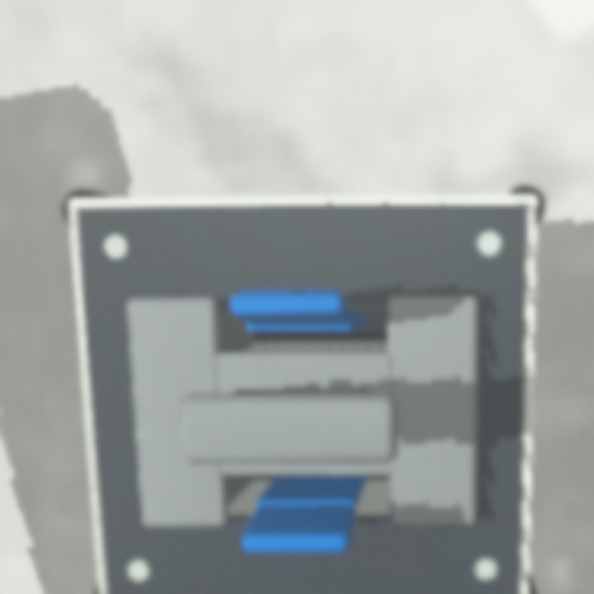

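The crop shows four screws, the flange corners at (127,298), (477,297), (143,525), (475,523), and the catch tops at (286,304) and (295,542).

Run:
```python
from h import *
C=tuple(np.load("pics/wrist11.npy",allow_pickle=True)[0])
f=lambda x,y:(130+x/3.3-.35,20+y/3.3-.35)
a=np.radians(-8.3); ex=np.array([np.cos(a),np.sin(a)]);ey=np.array([-ex[1],ex[0]])
def g(l,pts,z):
    P=np.array([onz("wrist",f(*q),z,C) for q in pts]); print(l,P[:,:2].tolist() if 0 else "", "mean",P.mean(0)); 
    print("  ext ex",np.ptp(P[:,:2]@ex),"ey",np.ptp(P[:,:2]@ey)); return P
P=g("screws",[(115,246),(489,243),(138,570),(485,570)],.12)
print("yaw", [np.degrees(np.arctan2(*(P[i]-P[j])[[1,0]])) for i,j in((0,1),(2,3))])
P=g("flange",[(127,298),(477,297),(143,525),(475,523)],.124)
print("yaw", [np.degrees(np.arctan2(*(P[i]-P[j])[[1,0]])) for i,j in((0,1),(2,3))])
P=g("catch tops outer edge",[(286,292),(295,552)],.154)
d=P[1]-P[0];print("yaw",np.degrees(np.arctan2(d[1],d[0]))-90)
```

```text
screws  mean [ 0.4808 -0.2348  0.12  ]
  ext ex 0.09622091575186126 ey 0.08647757133351455
yaw [np.float64(-8.173734914240576), np.float64(-8.37917564020419)]
flange  mean [ 0.4806 -0.235   0.124 ]
  ext ex 0.08970211267066253 ey 0.059448614144893774
yaw [np.float64(-8.418926358675517), np.float64(-8.059624142084369)]
catch tops outer edge  mean [ 0.4805 -0.2351  0.154 ]
  ext ex 0.00015804122655693753 ey 0.06058061177719948
yaw -8.150528503045635
```

All three agree: centre (0.4806, -0.2350), yaw -8.25°, with extents 89.7 × 59.4 and 60.6 mm as specified. Turning the jaws to y.

Emit:
carry_out(targets="0 0 0 1 0 0 78; 0 0 0 1 0 0 78; 0 0 0 1 0 0 78; 0 0 0 1 0 0 78; 0 0 0 1 0 0 78")

```text
t: 11.15
tcp_pos: [0.4563, -0.1872, 0.2503]
orientation: [-1.89, 0.567, 1.891]
contact_force: [0.1, 0.6, 0.6]
grip_width: 0.0774
```

Emit:
carry_out(targets="0 0 0 1 0 0 78; 0 0 0 1 0 0 78; 0 0 0 1 0 0 78; 0 0 0 1 0 0 78; 0 0 0 1 0 0 78")

```text
t: 11.57
tcp_pos: [0.4563, -0.1872, 0.2503]
orientation: [-1.602, 0.895, 1.604]
contact_force: [0.1, 0.5, -0.0]
grip_width: 0.0782
```

Emit:
carry_out(targets="0 0 0 1 0 0 78; 0 0 0 1 0 0 78; 0 0 0 1 0 0 78; 0 0 0 1 0 0 78; 0 0 0 1 0 0 78")

```text
t: 11.98
tcp_pos: [0.4563, -0.1872, 0.2503]
orientation: [-1.293, 1.152, 1.294]
contact_force: [-0.1, 0.1, 0.3]
grip_width: 0.0781
```

Emit:
carry_out(targets="0 0 0 1 0 0 78; 0 0 0 1 0 0 78; 0 0 0 1 0 0 78; 0 -31 -41 0 0 0 78; 0 0 0 0 0 0 78")

```text
t: 12.4
tcp_pos: [0.4787, -0.2263, 0.25]
orientation: [-1.105, 1.274, 1.104]
contact_force: [1.1, -0.3, 0.1]
grip_width: 0.0781
```

Run:
```python
from h import *
plan([.4806,-.235,.20],goal(-8.25,'y',1))
```

```text
t 12.4 p [ 0.4787 -0.2263  0.25  ] jaw 0.07813623822281668 F [ 1.0776 -0.3319  0.1273] q [-0.0702  0.1123 -0.293   0.0012 -1.1659 -1.643 ]
axes x,y,z:
 [[-0.0004 -0.0011 -1.    ]
 [-0.9899  0.1414  0.0003]
 [ 0.1414  0.9899 -0.0011]]
shift tool mm [50.0121 -3.0804 -8.2864] turn 5deg [ 0.0239 -0.0127 -0.0029] shift in goal axes [50.0037 -3.0852 -8.3354]
```

Emit:
carry_out(targets="15 0 0 0 0 0 78; 20 0 0 0 0 0 78; 10 0 0 0 0 0 78; 0 0 0 0 0 0 78; 0 0 0 0 0 0 78")

```text
t: 12.82
tcp_pos: [0.4765, -0.2242, 0.2055]
orientation: [-1.104, 1.274, 1.105]
contact_force: [0.4, -1.0, 0.9]
grip_width: 0.0784
```

Run:
```python
from h import *
plan([.4806,-.235,.138],goal(-8.25,'y',1))
for n in ["wrist"]:
  np.save(f"pics/{n}12.npy",np.array([cam(n)],dtype=object)); cv2.imwrite(f"pics/{n}12.png",read_camera(n))
```

```text
t 12.8167 p [ 0.4765 -0.2242  0.2055] jaw 0.07838300365197456 F [ 0.3667 -1.0491  0.8921] q [-0.0668  0.1425 -0.3638  0.0003 -1.0658 -1.6458]
axes x,y,z:
 [[-0.0013 -0.0001 -1.    ]
 [-0.99    0.1413  0.0013]
 [ 0.1413  0.99   -0.0003]]
shift tool mm [ 67.4555  -5.647  -10.084 ] turn 5deg [ 0.0258 -0.0037 -0.0148] shift in goal axes [ 67.4594  -5.5828 -10.0933]
```

View pics/wrist12.png

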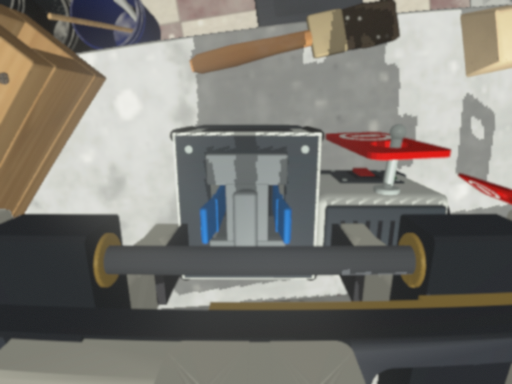

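The catches are at columns 212 and 283, the fingers at 160 and 365; the tag on the peg (390,150) is clear of the right finger. Centring and descending.

Emit:
carry_out(targets="0 -5.6 -10 0 0 0 78; 15 0 0 0 0 0 78; 15 0 0 0 0 0 78; 0 0 0 0 0 0 78; 0 0 0 0 0 0 78")

```text
t: 13.28
tcp_pos: [0.481, -0.2358, 0.176]
orientation: [-1.103, 1.274, 1.104]
contact_force: [0.3, 0.3, 0.4]
grip_width: 0.0779
```

Run:
```python
from h import *
plan([.4806,-.235,.139],goal(-8.25,'y',1))
```

```text
t 13.2833 p [ 0.481  -0.2358  0.176 ] jaw 0.0778652753378164 F [0.2751 0.319  0.4496] q [-0.0895  0.1839 -0.3864  0.0004 -1.0009 -1.6241]
axes x,y,z:
 [[-0.0005 -0.0003 -1.    ]
 [-0.9898  0.1421  0.0004]
 [ 0.1421  0.9898 -0.0003]]
shift tool mm [36.9695  0.4556  0.8029] turn 5deg [ 0.0155 -0.0039 -0.0049] shift in goal axes [36.9696  0.4726  0.7897]
```

Emit:
carry_out(targets="10 0.5 0.8 0 0 0 78; 12 0 0 0 0 0 78; 10 0 0 0 0 0 78; 5 0 0 0 0 0 78; 0 0 0 0 0 0 78")

```text
t: 13.7
tcp_pos: [0.4799, -0.2345, 0.1375]
orientation: [-1.102, 1.275, 1.105]
contact_force: [-0.0, -0.3, -0.0]
grip_width: 0.078
```

Emit:
carry_out(targets="0 0 0 0 0 0 78; 0 0 0 0 0 0 78; 0 0 0 0 0 0 72; 0 0 0 0 0 0 66; 0 0 0 0 0 0 64")

```text
t: 14.12
tcp_pos: [0.4807, -0.2346, 0.1389]
orientation: [-1.104, 1.273, 1.103]
contact_force: [-0.0, 0.2, -0.0]
grip_width: 0.0662
```

Run:
```python
from h import *
plan([.4806,-.235,.139],goal(-8.25,'y',1))
for n in ["wrist","side"]: cv2.imwrite(f"pics/{n}13.png",read_camera(n))
crop("pics/side13.png","pics/side13c.png",240,120,330,210,6)
```

```text
t 14.1167 p [ 0.4807 -0.2346  0.1389] jaw 0.06616530582830984 F [-0.033   0.1854 -0.0254] q [-0.0873  0.2207 -0.4355  0.     -0.9139 -1.6262]
axes x,y,z:
 [[ 0.0007 -0.0001 -1.    ]
 [-0.9898  0.1422 -0.0007]
 [ 0.1422  0.9898  0.    ]]
shift tool mm [-0.0659  0.0001 -0.3756] turn 5deg [0.0151 0.0001 0.008 ] shift in goal axes [-0.0659 -0.0003 -0.3756]
```

View pics/wrist13.png

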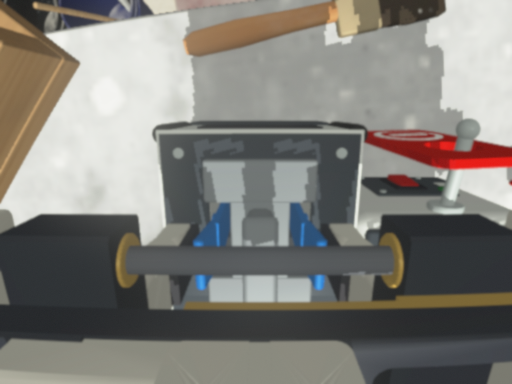

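View pics/side13c.png

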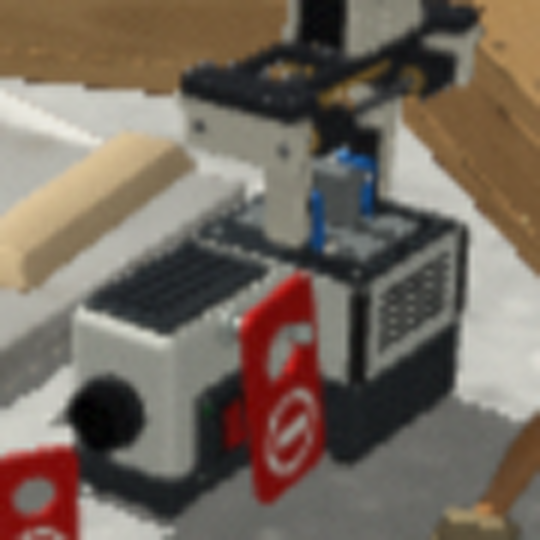

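The fingers stand symmetrically outside both blue catches, about 2 mm off each, and the tag still hangs. Pinching.

Emit:
carry_out(targets="0 0 0 0 0 0 58; 0 0 0 0 0 0 52; 0 0 0 0 0 0 46; 0 0 0 0 0 0 40; 0 0 0 0 0 0 36", grip_force=30)

```text
t: 14.63
tcp_pos: [0.4806, -0.2348, 0.1392]
orientation: [-1.104, 1.273, 1.103]
contact_force: [-2.0, 2.6, 6.1]
grip_width: 0.0393
```

Emit:
carry_out(targets="0 0 0 0 0 0 34; 0 0 0 0 0 0 34; 0 0 0 0 0 0 34; 0 0 0 0 0 0 34; 0 0 0 0 0 0 34")

```text
t: 15.05
tcp_pos: [0.4806, -0.2345, 0.1391]
orientation: [-1.104, 1.273, 1.103]
contact_force: [-1.7, 1.9, 5.6]
grip_width: 0.035
```

Run:
```python
from h import *
plan([.4806,-.235,.139],goal(-8.25,'y',1))
for n in ["wrist"]: cv2.imwrite(f"pics/{n}14.png",read_camera(n))
```

```text
t 15.05 p [ 0.4806 -0.2345  0.1391] jaw 0.035018276434542056 F [-1.681   1.89    5.6141] q [-0.0871  0.2205 -0.4354  0.     -0.9145 -1.6262]
axes x,y,z:
 [[ 0.0004 -0.0001 -1.    ]
 [-0.9899  0.142  -0.0004]
 [ 0.142   0.9899  0.    ]]
shift tool mm [ 0.0768 -0.1108 -0.4716] turn 5deg [0.017  0.     0.0048] shift in goal axes [ 0.0767 -0.1115 -0.4714]
```

View pics/wrist14.png

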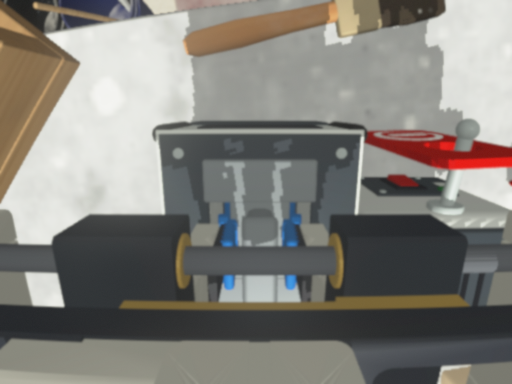

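Run:
```python
from h import *
crop("pics/wrist14.png","pics/wrist14c.png",170,140,350,310,4.4)
cv2.imwrite("pics/side14.png",read_camera("side"))
crop("pics/side14.png","pics/side14c.png",270,120,330,180,9)
```

```text
(no output)
```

View pics/wrist14c.png

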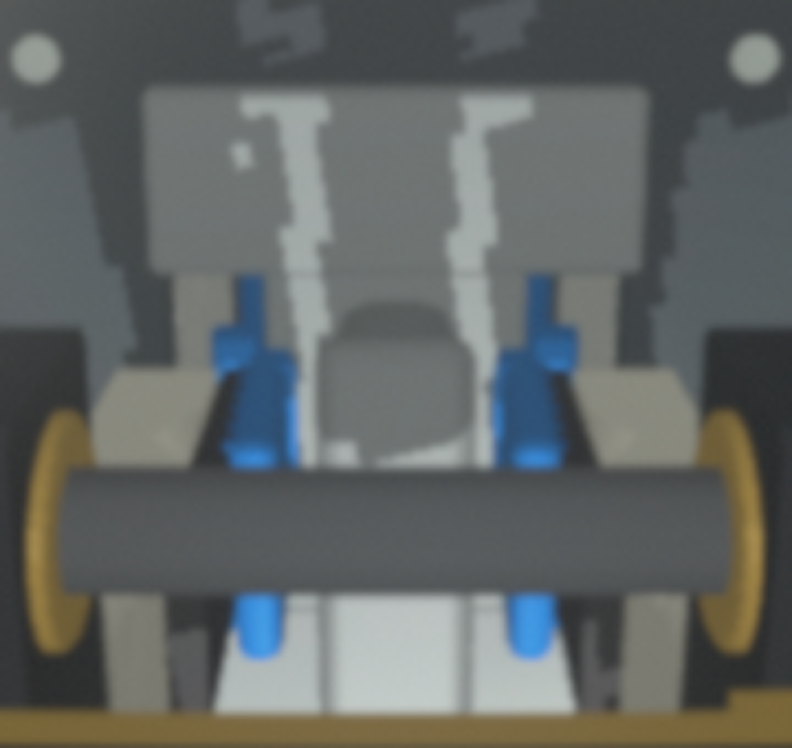

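View pics/side14c.png

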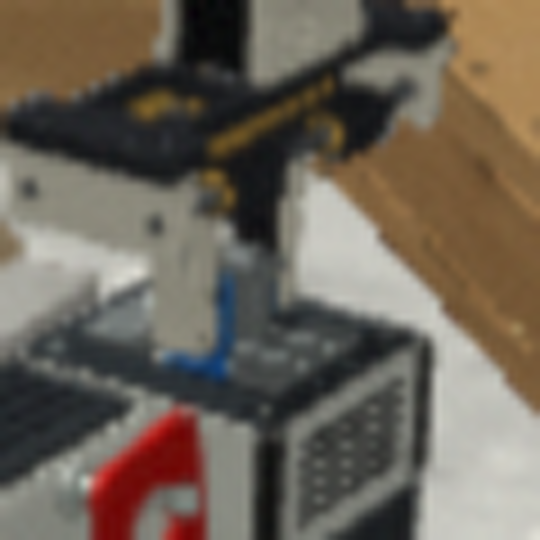

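Both catches are pinched in symmetrically, their tops next to the bar (crop 260 and 530). The width of 35 mm is close to the commanded 34, so I'll command further closing to be sure that the force is what holds, then lift slowly.

Emit:
carry_out(targets="0 0 0 0 0 0 25; 0 0 0 0 0 0 25; 0 0 0 0 0 0 25; 0 0 0 0 0 0 25; 0 0 0 0 0 0 25")

```text
t: 15.57
tcp_pos: [0.4806, -0.2345, 0.1391]
orientation: [-1.104, 1.273, 1.103]
contact_force: [-1.0, 1.3, 5.3]
grip_width: 0.035
```

Emit:
carry_out(targets="-1 0 0 0 0 0 25; -2 0 0 0 0 0 25; -2 0 0 0 0 0 25; 0 0 0 0 0 0 25; 0 0 0 0 0 0 25")

```text
t: 15.98
tcp_pos: [0.4804, -0.2346, 0.1435]
orientation: [-1.103, 1.273, 1.103]
contact_force: [-0.0, -0.4, -2.4]
grip_width: 0.0349
```

The width stalls at 35 mm, and after 4.5 mm of lift Fz is -2.4 N, which is just the cassette's weight, so the teeth are free. Lifting straight up.

Emit:
carry_out(targets="-4 0 0 0 0 0 25; -8 0 0 0 0 0 25; -8 0 0 0 0 0 25; -8 0 0 0 0 0 25; -8 0 0 0 0 0 25")

```text
t: 16.4
tcp_pos: [0.4807, -0.2347, 0.1808]
orientation: [-1.104, 1.273, 1.103]
contact_force: [0.9, -0.2, -1.5]
grip_width: 0.0348
```

Emit:
carry_out(targets="-10 0 0 0 0 0 25; -12 0 0 0 0 0 25; -14 0 0 0 0 0 25; -14 0 0 0 0 0 25; -14 0 0 0 0 0 25")

```text
t: 16.82
tcp_pos: [0.4804, -0.2346, 0.2451]
orientation: [-1.104, 1.273, 1.103]
contact_force: [-0.5, 0.1, -2.4]
grip_width: 0.0351
```

Emit:
carry_out(targets="-12 0 0 0 0 0 25; -8 0 0 0 0 0 25; -4 0 0 0 0 0 25; 0 0 0 0 0 0 25; 0 0 0 0 0 0 25")

```text
t: 17.23
tcp_pos: [0.4802, -0.2345, 0.2673]
orientation: [-1.103, 1.273, 1.104]
contact_force: [-0.8, -0.2, -2.0]
grip_width: 0.0352
```

Emit:
carry_out(targets="0 0 0 0 0 0 25; 0 0 0 0 0 0 25; 0 0 0 0 0 0 25; 0 0 0 0 0 0 25; 0 0 0 0 0 0 25")

```text
t: 17.65
tcp_pos: [0.4804, -0.2346, 0.2673]
orientation: [-1.103, 1.274, 1.104]
contact_force: [0.4, 0.2, -2.2]
grip_width: 0.035
```

Run:
```python
from h import *
plan([.4806,-.235,.26],goal(-8.25,'y',1))
for n in ["wrist","side"]: cv2.imwrite(f"pics/{n}15.png",read_camera(n))
crop("pics/side15.png","pics/side15c.png",230,80,340,220,5)
```

```text
t 17.65 p [ 0.4804 -0.2346  0.2673] jaw 0.03497045491026868 F [ 0.4334  0.218  -2.2213] q [-0.0873  0.1101 -0.2547 -0.     -1.2065 -1.6262]
axes x,y,z:
 [[-0.0005  0.0001 -1.    ]
 [-0.9898  0.1422  0.0005]
 [ 0.1422  0.9898 -0.    ]]
shift tool mm [ 7.306  -0.2793 -0.3952] turn 5deg [ 0.0151 -0.0001 -0.0056] shift in goal axes [ 7.3061 -0.2762 -0.3949]
```

View pics/side15c.png

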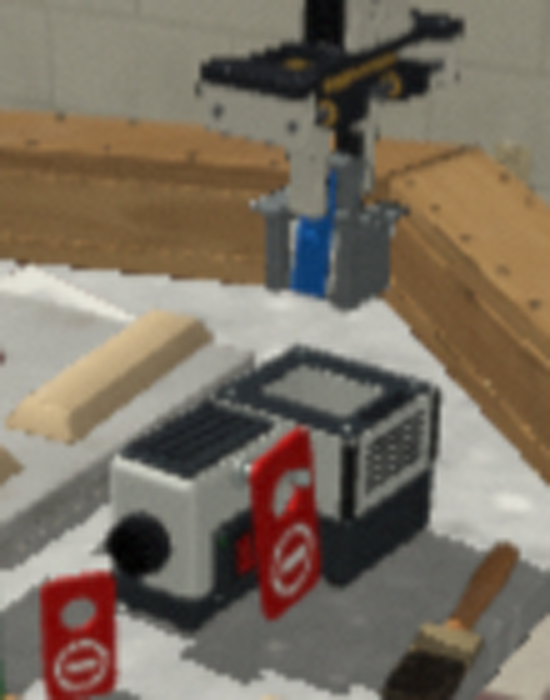

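View pics/wrist15.png

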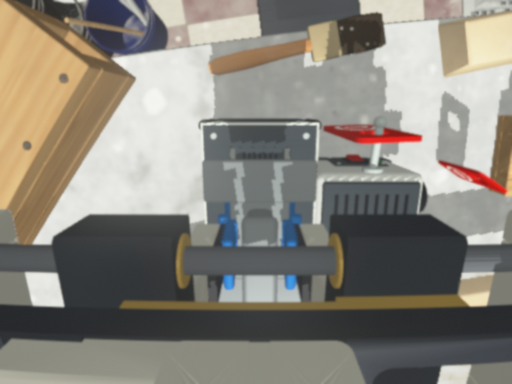

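Run:
```python
from h import *
C=tuple(np.load("pics/wrist10.npy",allow_pickle=True)[0])
crop("pics/wrist10.png","pics/w10c.png",215,110,300,220,5)
a=np.radians(-8.3);ex=np.array([np.cos(a),np.sin(a)]);ey=np.array([-ex[1],ex[0]])
im=cv2.imread("pics/wrist10.png").astype(int); m=((im[...,2]>im[...,1]+60)&(im[...,2]>im[...,0]+60)); m[:,:250]=0;m[:,290:]=0
ys,xs=np.nonzero(m[110:215]); ys+=110
print(ys.min(),ys.max(),[(y,xs[ys==y].min(),xs[ys==y].max()) for y in range(ys.min(),ys.max(),8)])
root=np.array([.4833,-.1210])
for uv in [(264,145),(264,205),(264,170)]:
    X=onz("wrist",uv,.138,C)[:2]-root; print(X@ex,X@ey)
```

```text
124 206 [(124, np.int64(266), np.int64(267)), (132, np.int64(263), np.int64(267)), (140, np.int64(260), np.int64(267)), (148, np.int64(259), np.int64(267)), (156, np.int64(259), np.int64(268)), (164, np.int64(260), np.int64(266)), (172, np.int64(260), np.int64(268)), (180, np.int64(260), np.int64(268)), (188, np.int64(260), np.int64(267)), (196, np.int64(261), np.int64(267)), (204, np.int64(261), np.int64(266))]
-0.03329373544496116 -0.02156287807768531
-0.03365361499018134 0.0312587345074631
-0.03343721111468324 -0.00016324408591683845
```

View pics/w10c.png

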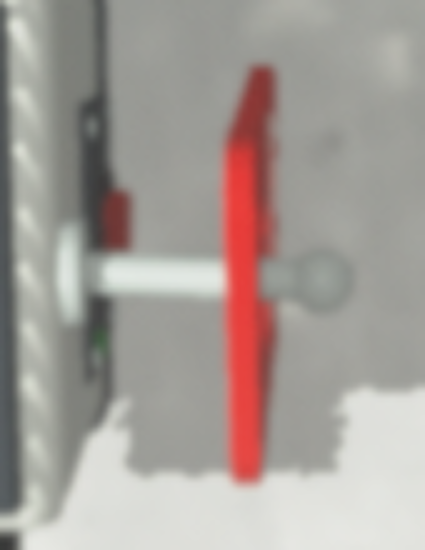

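The tag sits mid-peg at x ≈ -33 mm, y ≈ 0 in the root frame, well within the limits. Handing in.

Run:
```python
from h import *
s=observe(); print(s['t'],s['tcp_pos'],s['grip_width'],s['contact_force'],abs(s['joint_vel']).max())
print(arm.hand_in())
```

```text
17.75 [ 0.4804 -0.2346  0.2674] 0.03492186535318049 [-0.1953  0.2555 -2.1707] 0.002093772794198763
the job is handed in; nothing more can be done
None
```

I hung the larger red tag on the peg and let go of it. Then I pinched both blue catches, lifted the cassette straight up about 128 mm and handed in at 17.8 s of the 54 s while holding it there. The hand-in gave no verdict.

**Tag on the peg:** it hangs about 33 mm out from the peg's root and close to centred, clear of the fingers. I took those numbers before the pinch. In the last pictures it still hangs on the peg.

**Cassette:** by the arm's height its underside is at about 193 mm. It looks upright, and the arm is still. The fingers stall at 35 mm, and the downward force of about 2.2 N matches the cassette's weight.

**Checks that disagreed:**
- **Grip on the tag:** after I gripped it, it sat about 3 mm off where I predicted, and I allowed for that.
- **Tag corners in the side view:** they were too noisy to use beyond a rough height.
- **Finger width:** 35 mm is less than the 42 mm given for fully pinched catches. I did not measure the catch angles, but both catches looked fully in and the cassette came up freely.
- **Green tag and bystanders:** I did not measure them at the end. I saw nothing moved in the views I took, though not every one of them is in the last pictures.

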